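# Snap a rechargeable cell into a sprung battery cradle

### The job

Take the larger of the two battery cells from its white rest and load it into the grey battery cradle on the metal rail: press its flat end against the coil-sprung plate until the button end clears the retaining lip, roll that end down past the lip, and let the spring push it home. The cell should end lying flat and fully home under the lip, button end at the lip wall, let go of; work by feel, gently, never ramming the spring against its stop, and leave the smaller cell and the timer where they are.

Things in the scene. Friction and masses are not known exactly. Their poses are not given: they have to be found in the camera images.
- power_cell_mid (a point): Middle of the larger battery cell: plain grey cylinder with steel ends, 18 mm in diameter, 65 mm long over all (63 mm body plus a 2 mm button of 8 mm diameter at the + end), 37 to 60 g. Its x axis runs along the cell from flat end to button end. It lies level, its axis 20 mm above the worktop. It may be gripped firmly (60 N does no harm).
- power_cell_button (a point): Centre of the tip of that cell's button end, 32.5 mm from its middle along its +x.
- power_cell: The same larger cell; origin and axes as power_cell_mid. The cell and the cradle are harmed by more than 30 N between them, even for a moment: move slowly while they touch.
- rest_mid (a point): Top centre of the base plate (84 x 36 x 5 mm, fixed) of the white rest in which the larger cell lies: two V saddles 9 mm wide, 50 mm apart, up to 19 mm high. The cell's middle third is open to fingers from both sides, down to the base plate. x along the cell.
- small_cell_mid (a point): Middle of the smaller cell, to be left in place: the same look, 14 mm in diameter and 50 mm long, in a white rest of its own. The two rests may have changed places.
- timer_mid (a point): Middle of the underside of a white lab timer, 66 x 62 x 22 mm, loose on the worktop; leave it where it is.
- rail: Aluminium rail, 150 x 40 x 6 mm, fixed; edge strips to 8.5 mm. Origin: centre of its underside; x along it, from the cradle's spring end to its lip end; z up. The grey cradle is clamped on it, in line, but WHERE along it is not measured: the cradle's centre C lies anywhere from x = -10 to 30 mm; find it by touch. Below, x is counted from C and heights are above the worktop.
- rail_mid (a point): Point of the rail at its x = +10 mm (middle of C's range), 16 mm up, at the level of the cradle's floor (24 mm wide). Seated, the cell is level, its axis 25 mm high, its middle at C, spring-held with 5 N. Cheeks (inner width 22 mm, flaring, to 27 mm high) stand at x = +23 to +37 and -25 to -45; between them the sides are open for fingers.
- rail_spring_end (a point): Rail end (top, centre) on the spring side. Steel plate, 20 mm wide, 16 to 48 mm high, face at x = -28.5 mm when free. It slides in -x: 1 N at first touch, 1 N more per mm, hard stop after 13 mm (14 N). Behind it the spring housing, x = -48 to -62 mm, 30 mm wide, 51 mm high. Press the plate in by 10.5 to 12.5 mm to pass the lip: the cell, while rolled down, is up to 66.5 mm long measured level.
- rail_lip_end (a point): Rail end (top, centre) on the lip side. Wall 28 mm wide, 38 mm high, inner face at x = +32.5 mm; its lip reaches in to x = +28 mm, underside 36 mm, top 39 mm high. From lip to free plate is 56.5 mm, so the 65 mm cell enters only with the plate pressed back. Tilted 20 degrees, button end up, the cell passes over the lip while its flat end, 24 mm above the floor, meets the plate.

How it is judged:
By the outcome, as a careful person would: the job done as asked, in the order asked, and still so for the second after the job is handed in, with the robot touching nothing.
It also fails if it takes over 58 s, if anything falls off the work surface, if the arm or the gripper's body presses on something with over 40 N, if the wrist force passes 120 N, or if a joint passes its speed limit or range.

### The arm

A 7-joint arm with a two-finger parallel gripper is mounted at the origin on a cart in front of the work surface, level with it; the furniture and walls round the work are solid. World frame = base frame: x ahead of the robot, y to its left, z up, the work surface at z = 0. Lengths are in mm, angles in rad, forces in N, time in s.
With the tool pointing down it reaches from about 400 to 875 mm from the base axis. Payload 4.4 kg.
Tool frame: the origin (TCP) lies at the very end of the fingers, on their centre line; the grasp point (between the pads) lies 19 mm behind it; z points along the fingers, y is the direction in which the jaws open and shut (so a half turn about z gives the same grasp; the last joint's range is limited). The gripper opens to 85 mm and grips with 20 to 120 N. Pads are 22 mm wide; open, the fingers measure 114 mm over their backs; the gripper's body (76 mm by 85 mm) begins 54 mm behind the grasp point. The pads swing forward as they close: fully open they stand 13 mm farther back than shut.
Start: joints at [-1.322, 0.628, 0.038, 1.517, -0.027, 0.996, -0.02], TCP at [201.233, 618.08, 231.313] pointing down, gripper open.
Joint ranges: [-3.06, 3.06], [-0.37, 2.12], [-1.25, 1.32], [0.18, 2.47], [-1.1, 4.24], [0.23, 1.98], [-2.94, 2.94]. Speed limits (rad/s): [2.57, 2.57, 3.14, 3.14, 3.14, 3.14, 3.14].

### API

Orientations are given as [roll, pitch, yaw] about the fixed x, y, z axes, in that order (R = Rz(yaw) Ry(pitch) Rx(roll)).
In Python, from cell import read_state, get_image, calibration, finish_job gives the robot as it stands. The module is installed in compiled form; this text tells all that it offers.
- The arm moves only by the tool apply_moves, never from a script. Its argument "increments" is a list of rows, each an object of numbers: "tx", "ty", "tz": the shift along the world's x, y, z in m; "rx", "ry", "rz": the turn, a rotation vector about the world's x, y, z in units of 5 degrees (1.0 is 5 degrees); "claw": the finger opening in m, from 0 to 0.0854. In form: [{"tx": .., "ty": .., "tz": .., "rx": .., "ry": .., "rz": .., "claw": ..}, ...]. A call has 1 to 12 rows; each row is the pose to reach, as a shift and turn from the pose commanded when the call began; what a row does not reach only later rows make up. A row lasts 1/10 s, in which the tool goes at most 50 mm and 8.59 degrees, less where a joint would pass 70% of its speed; a pose out of reach is approached as far as the arm can. A call with a gripper value outside its range is refused whole. The fingers move at their own pace and stop on an object; the grip force is fixed at half the most. Time passes only in rows, so rows that repeat a pose let the fingers close. It gives the time, the measured TCP pose, the force and the opening at its end, in the units of the state.
- read_state(): the state, without advancing time (a new reading comes with each control period).
- get_image(name): name is "side" or "top" or "wrist"; returns the picture (400x640x3 uint8, red, green, blue); there is no depth.
- calibration(name): a dict with "camera_matrix" (3x3 intrinsics, pixels), "origin" and "attitude" of the camera in the world. Camera axes: x right, y up, looking along -z (the intrinsics and any distortion apply to the point x, -y, -z); pixel columns grow to the right and rows downward; lengths in mm; the calibration is good to about 2 mm. The wrist camera is an equidistant fisheye: a pixel r from the principal point sees the ray r / f radians off the axis. A picture is of the moment at which its call begins: read the wrist's pose just before it. calibration takes no time and is no camera call; for the wrist camera it gives the pose at the moment of the call.
- finish_job(): hands the job in, once; it reports no verdict.
The state is a dict: "clock": time; "qpos": joint angles; "qd": joint speeds; "tau": joint torques, N m; "eef_pos": TCP position; "tool_rot": TCP orientation; "force": force on the tool from outside, world axes, zero at the start; "torque": the same for the moment, N m; "width": finger opening in mm.
Only numpy, scipy, OpenCV 4.12 (cv2) and the standard library are available. Lean on these libraries where they do the work, as an engineer would, in place of code of your own. Each camera call takes 0.05 s, during which the arm holds its last target. There are 200 camera calls.

## Working session

There is one attempt and no reset: what is moved stays moved. The work goes in short steps, Python scripts to look and compute and a tool call to move; the robot and the scene stay as the last step left them, time stands still between calls to the robot, and variables do not carry over. Pictures are saved under pics/ and viewed, about 8 in all and at most 12, crops included, and the job is handed in when it is done.

Besides the shell and the picture viewer there is one more tool, called after ">>>" as name(argument=value, ...) on one line, values as JSON. apply_moves: Moves the arm, as the interface text tells. Its arguments: {"type":"object","properties":{"increments":{"type":"array"}},"required":["increments"]}

```bash
mkdir -p pics; cat > h.py <<'E'
import numpy as np, cv2
from cell import read_state,get_image,calibration,finish_job
from scipy.spatial.transform import Rotation as R
def snap(n,f,crop=None,scale=1):
    im=get_image(n)[:,:,::-1]
    cv2.imwrite('pics/raw_'+f,im)
    if crop: im=im[crop[1]:crop[3],crop[0]:crop[2]]
    if scale!=1: im=cv2.resize(im,None,fx=scale,fy=scale,interpolation=cv2.INTER_CUBIC)
    cv2.imwrite('pics/'+f,im)
def rot(a):
    a=np.array(a,float)
    if a.shape==(3,3): return a
    if a.size==4: return R.from_quat(a).as_matrix()
    return R.from_euler('xyz',a).as_matrix()
def ray(c,u,v,fish=False):
    K=np.array(c['camera_matrix']);x=(u-K[0,2])/K[0,0];y=(v-K[1,2])/K[1,1]
    if fish:
        r=np.hypot(x,y);s=np.sin(r)/r if r>1e-9 else 1;d=np.array([x*s,-y*s,-np.cos(r)])
    else: d=np.array([x,-y,-1.])
    return np.array(c['origin'],float),rot(c['attitude'])@d
def hit(c,u,v,z,fish=False):
    o,d=ray(c,u,v,fish);return o+d*(z-o[2])/d[2]
def proj(c,p,fish=False):
    K=np.array(c['camera_matrix']);q=rot(c['attitude']).T@(np.array(p,float)-np.array(c['origin'],float));x,y,z=q[0],-q[1],-q[2]
    if fish:
        rr=np.hypot(x,y);th=np.arctan2(rr,z);x,y=x/rr*th,y/rr*th
    else: x,y=x/z,y/z
    return K[0,0]*x+K[0,2],K[1,1]*y+K[1,2]
E
python3 - <<'E'
from h import *
print(read_state())
for n in('top','side','wrist'): print(n,calibration(n))
snap('top','top1.png',None,1.25); snap('side','side1.png',None,1.25)
E
```

```text
{'clock': 0.0, 'qpos': array([-1.32178931,  0.62931728,  0.03841865,  1.51835618, -0.02699252,
        0.99629362, -0.02000857]), 'qd': array([-0.00274302,  0.00063779,  0.0010689 ,  0.00021785,  0.00021722,
       -0.00022138,  0.00066629]), 'tau': array([-3.39981152e-04, -5.63403690e+01,  1.22626372e+00, -1.93441719e+01,
        1.10718445e-02,  1.05123664e-02,  1.15182053e-05]), 'eef_pos': array([201.0322838 , 617.48500568, 230.41113635]), 'tool_rot': array([-3.13973555e+00,  1.53461058e-05,  2.82680027e+00]), 'force': array([ 0.45958505, -0.00428316, -0.67445815]), 'torque': array([-0.03687739,  0.01207325, -0.0114192 ]), 'width': 85.11369444957617}
top {'camera_matrix': array([[419.60902057,   0.        , 318.14932225],
       [  0.        , 419.60902057, 200.68340351],
       [  0.        ,   0.        ,   1.        ]]), 'origin': array([ 326.72855969, -124.33443295,  932.79859395]), 'attitude': array([ 0.20278088, -0.00398458, -1.53974457])}
side {'camera_matrix': array([[373.73900827,   0.        , 321.94337931],
       [  0.        , 373.73900827, 195.91215139],
       [  0.        ,   0.        ,   1.        ]]), 'origin': array([ 404.52359652, -760.47070499,  610.10884666]), 'attitude': array([ 0.86860112, -0.00521165, -0.1334271 ])}
wrist {'camera_matrix': array([[309.70691629,   0.        , 322.1292903 ],
       [  0.        , 309.70691629, 202.81967165],
       [  0.        ,   0.        ,   1.        ]]), 'origin': array([130.17438229, 641.38855746, 373.4328893 ]), 'attitude': array([-0.29778182,  0.00185466,  1.25450736])}
```

View pics/top1.png

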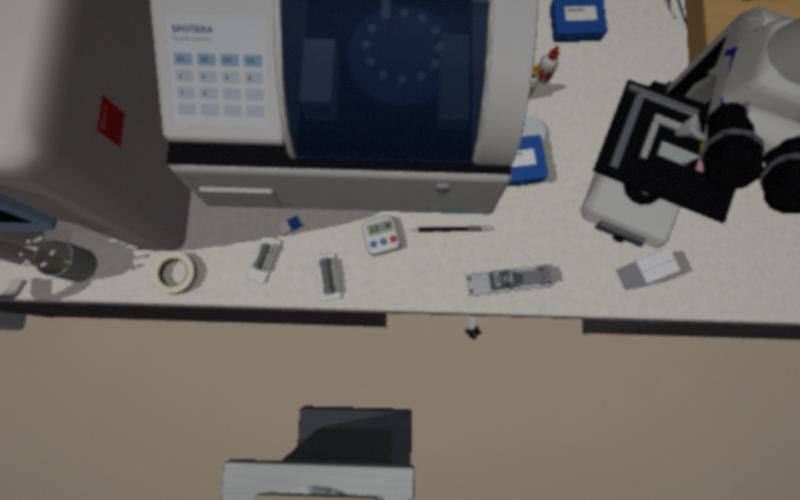

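View pics/side1.png

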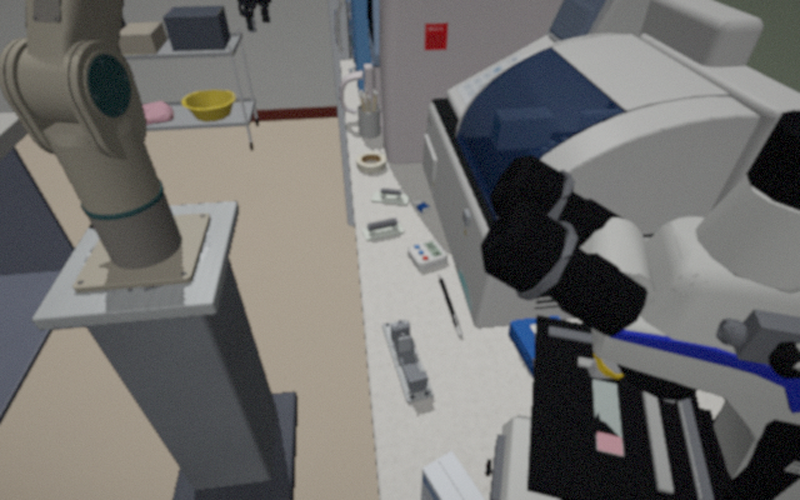

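```bash
python3 - <<'E'
from h import *
t=calibration('top');s=calibration('side')
for n,u,v,z in[('cellA(264,256)',264,256,20),('A end1',268,246,20),('A end2',260,270,20),('cellB',329,277,20),('Bend1',325,258,20),('Bend2',332,296,20),('railL',468,287,6),('railR',553,275,6),('timer',381,235,22)]:
    print(n,hit(t,u/1.25,v/1.25,z).round(1))
for n,u,v,z in[('rail near robotend',390,322,6),('rail far',424,401,6),('A',391,192,20),('B',383,225,20)]:
    print('side',n,hit(s,u/1.25,v/1.25,z).round(1))
a=cv2.imread('pics/raw_top1.png')[195:245,180:460]
b=cv2.imread('pics/raw_side1.png')[240:330,290:370]
cs=cv2.imread('pics/raw_side1.png')[140:200,280:360]
a=cv2.resize(a,(784,140),interpolation=cv2.INTER_CUBIC);b=cv2.resize(b,(400,450),interpolation=cv2.INTER_CUBIC);cs=cv2.resize(cs,(384,288),interpolation=cv2.INTER_CUBIC)
o=np.zeros((595,784,3),np.uint8);o[:140]=a;o[142:592,:400]=b;o[142:430,400:784]=cs
cv2.imwrite('pics/crop1.png',o)
E
```

```text
cellA(264,256) [497.6 114.2  20. ]
A end1 [515.9 108.6  20. ]
A end2 [472.3 119.2  20. ]
cellB [463.7  -2.9  20. ]
Bend1 [497.4   6.1  20. ]
Bend2 [430.4 -10.1  20. ]
railL [ 455.7 -249.2    6. ]
railR [ 482.1 -401.2    6. ]
timer [541.9 -91.5  22. ]
side rail near robotend [ 455.4 -248.7    6. ]
side rail far [ 487.2 -401.     6. ]
side A [499.4 116.9  20. ]
side B [469.1  -1.7  20. ]
```

View pics/crop1.png

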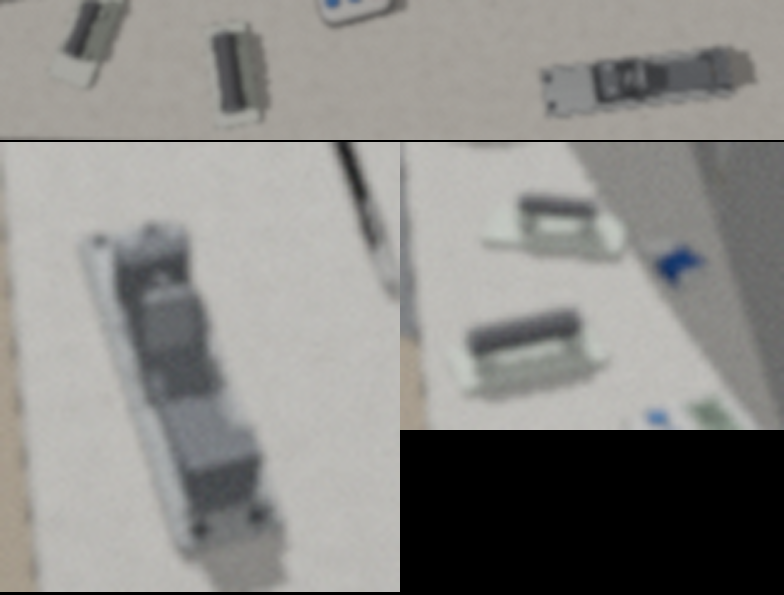

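>>> apply_moves(increments=[{"tx": 0.199, "ty": -0.317, "tz": 0, "rz": 3.6}, {"tx": 0.199, "ty": -0.317, "tz": 0, "rz": 3.6}, {"tx": 0.199, "ty": -0.317, "tz": 0, "rz": 3.6}, {"tx": 0.199, "ty": -0.317, "tz": 0, "rz": 3.6}, {"tx": 0.199, "ty": -0.317, "tz": 0, "rz": 3.6}, {"tx": 0.199, "ty": -0.317, "tz": 0, "rz": 3.6}, {"tx": 0.199, "ty": -0.317, "tz": 0, "rz": 3.6}, {"tx": 0.24, "ty": -0.717, "tz": -0.04, "rz": 3.6}, {"tx": 0.24, "ty": -0.717, "tz": -0.04, "rz": 3.6}, {"tx": 0.24, "ty": -0.717, "tz": -0.04, "rz": 3.6}, {"tx": 0.24, "ty": -0.717, "tz": -0.04, "rz": 3.6}, {"tx": 0.24, "ty": -0.717, "tz": -0.04, "rz": 3.6}])

```text
$.increments[0]: bad value
```

>>> apply_moves(increments=[{"tx": 0.199, "ty": -0.317, "tz": 0.0, "rx": 0.0, "ry": 0.0, "rz": 3.6, "claw": 0.085}, {"tx": 0.199, "ty": -0.317, "tz": 0.0, "rx": 0.0, "ry": 0.0, "rz": 3.6, "claw": 0.085}, {"tx": 0.199, "ty": -0.317, "tz": 0.0, "rx": 0.0, "ry": 0.0, "rz": 3.6, "claw": 0.085}, {"tx": 0.199, "ty": -0.317, "tz": 0.0, "rx": 0.0, "ry": 0.0, "rz": 3.6, "claw": 0.085}, {"tx": 0.199, "ty": -0.317, "tz": 0.0, "rx": 0.0, "ry": 0.0, "rz": 3.6, "claw": 0.085}, {"tx": 0.199, "ty": -0.317, "tz": 0.0, "rx": 0.0, "ry": 0.0, "rz": 3.6, "claw": 0.085}, {"tx": 0.199, "ty": -0.317, "tz": 0.0, "rx": 0.0, "ry": 0.0, "rz": 3.6, "claw": 0.085}, {"tx": 0.24, "ty": -0.717, "tz": -0.04, "rx": 0.0, "ry": 0.0, "rz": 3.6, "claw": 0.085}, {"tx": 0.24, "ty": -0.717, "tz": -0.04, "rx": 0.0, "ry": 0.0, "rz": 3.6, "claw": 0.085}, {"tx": 0.24, "ty": -0.717, "tz": -0.04, "rx": 0.0, "ry": 0.0, "rz": 3.6, "claw": 0.085}, {"tx": 0.24, "ty": -0.717, "tz": -0.04, "rx": 0.0, "ry": 0.0, "rz": 3.6, "claw": 0.085}, {"tx": 0.24, "ty": -0.717, "tz": -0.04, "rx": 0.0, "ry": 0.0, "rz": 3.6, "claw": 0.085}])

```text
clock: 1.3
eef_pos: [418.8, 72.9, 207.7]
tool_rot: [-3.142, 0.0, 3.141]
force: [1.2, -0.5, -0.2]
width: 85.0
```

>>> apply_moves(increments=[{"tx": 0.02, "ty": -0.18, "tz": -0.03, "rx": 0.0, "ry": 0.0, "rz": 0.0, "claw": 0.06}, {"tx": 0.02, "ty": -0.18, "tz": -0.03, "rx": 0.0, "ry": 0.0, "rz": 0.0, "claw": 0.06}, {"tx": 0.02, "ty": -0.18, "tz": -0.03, "rx": 0.0, "ry": 0.0, "rz": 0.0, "claw": 0.06}, {"tx": 0.02, "ty": -0.18, "tz": -0.03, "rx": 0.0, "ry": 0.0, "rz": 0.0, "claw": 0.06}, {"tx": 0.02, "ty": -0.18, "tz": -0.03, "rx": 0.0, "ry": 0.0, "rz": 0.0, "claw": 0.06}, {"tx": 0.02, "ty": -0.18, "tz": -0.03, "rx": 0.0, "ry": 0.0, "rz": 0.0, "claw": 0.06}, {"tx": 0.02, "ty": -0.18, "tz": -0.03, "rx": 0.0, "ry": 0.0, "rz": 0.0, "claw": 0.06}])

```text
clock: 2.0
eef_pos: [438.8, -103.9, 177.8]
tool_rot: [3.141, -0.0, -3.14]
force: [-0.5, 0.0, 0.3]
width: 60.2
```

```bash
python3 - <<'E'
from h import *
s=read_state();print(s['clock'],s['eef_pos'],s['tool_rot'],s['qpos'])
c=calibration('wrist');print(c['origin'],c['attitude'])
np.save('c1.npy',c,allow_pickle=True)
snap('wrist','w1.png',None,1.25)
E
```

```text
2.0 [ 438.83363225 -103.89652059  177.80328488] [ 3.14078306e+00 -4.38418736e-04 -3.14046176e+00] [ 1.71075601e-01  4.33981361e-01 -3.82603583e-04  2.10937144e+00
 -9.96718256e-04  5.98810521e-01  1.74347891e+00]
[ 364.29264147 -103.60995447  320.87798662] [-2.97348115e-01 -7.50431946e-04  1.57039779e+00]
```

View pics/w1.png

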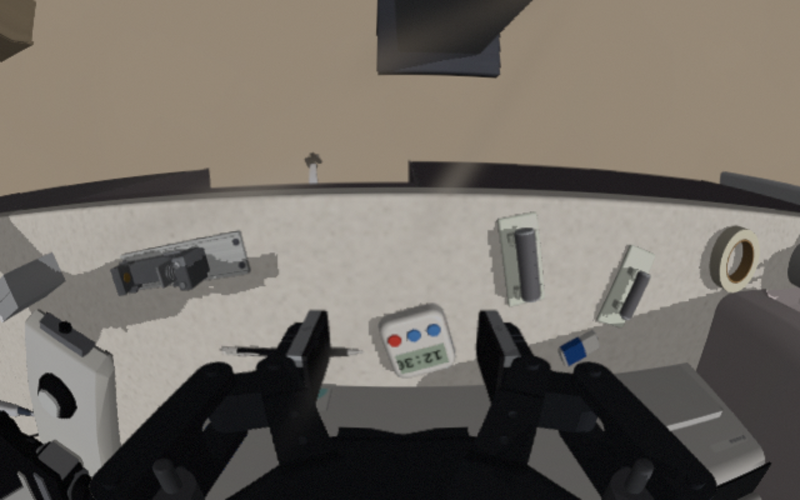

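```bash
python3 - <<'E'
from h import *
im=cv2.imread('pics/raw_w1.png')
a=cv2.resize(im[175:245,80:225],(797,385),interpolation=cv2.INTER_CUBIC)
b=cv2.resize(im[165:250,390:450],(282,400),interpolation=cv2.INTER_CUBIC)
o=np.zeros((400,800,3),np.uint8)
cv2.imwrite('pics/crop2.png',cv2.resize(np.hstack([cv2.resize(im[175:245,80:225],(580,280),interpolation=cv2.INTER_CUBIC),cv2.resize(im[168:248,395:445],(175,280),interpolation=cv2.INTER_CUBIC)]),None,fx=1.05,fy=1.05))
E
```

```text
(no output)
```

View pics/crop2.png

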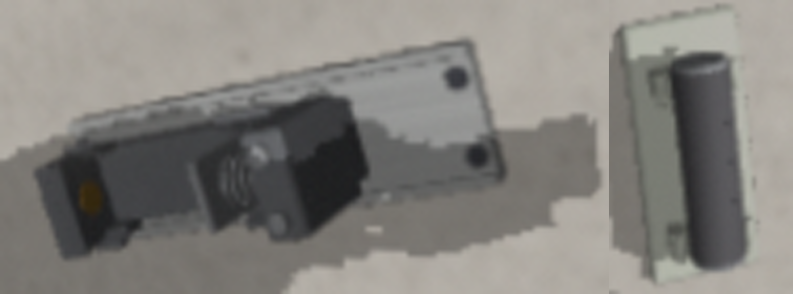

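```bash
python3 - <<'E'
from h import *
c=np.load('c1.npy',allow_pickle=True).item()
r=lambda u,v:(80+u/4.2,175+v/4.2)
k=lambda u,v:(395+(u-609)/3.675,168+v/3.675)
for n,p,z in[('rail BR',r(503,180),6),('rail TR',r(470,42),6),('rail TL',r(75,122),6),('wall top outer',r(38,172),38),('wall top in',r(70,255),38),('plate top L',r(193,155),48),('plate top R',r(212,230),48),('cell near',k(703,62),20),('cell far',k(720,260),20),('cell near topedge',k(703,57),27)]:
    print(n,hit(c,*p,z,True).round(1))
E
```

```text
rail BR [ 478.6 -243.     6. ]
rail TR [ 440.  -248.1    6. ]
rail TL [ 462.3 -394.9    6. ]
wall top outer [ 467.4 -385.1   38. ]
wall top in [ 492.9 -379.3   38. ]
plate top L [ 458.  -315.2   48. ]
plate top R [ 478.7 -313.7   48. ]
cell near [437.1  -1.6  20. ]
cell far [498.   10.1  20. ]
cell near topedge [434.   -4.1  27. ]
```

>>> apply_moves(increments=[{"tx": 0.027, "ty": 0.1, "tz": -0.06, "rx": 0.0, "ry": 0.0, "rz": 2.7, "claw": 0.06}, {"tx": 0.027, "ty": 0.1, "tz": -0.06, "rx": 0.0, "ry": 0.0, "rz": 2.7, "claw": 0.06}, {"tx": 0.027, "ty": 0.1, "tz": -0.06, "rx": 0.0, "ry": 0.0, "rz": 2.7, "claw": 0.06}, {"tx": 0.027, "ty": 0.1, "tz": -0.06, "rx": 0.0, "ry": 0.0, "rz": 2.7, "claw": 0.06}, {"tx": 0.027, "ty": 0.1, "tz": -0.06, "rx": 0.0, "ry": 0.0, "rz": 2.7, "claw": 0.06}])

```text
clock: 2.55
eef_pos: [465.6, -4.4, 117.9]
tool_rot: [-3.142, -0.001, -2.904]
force: [-0.6, -0.9, -0.3]
width: 59.9
```

```bash
python3 - <<'E'
from h import *
s=read_state();print(s['clock'],s['eef_pos'],s['tool_rot'],s['force'])
c=calibration('wrist');print(c['origin'],c['attitude'])
np.save('c2.npy',c,allow_pickle=True)
p=proj(c,[466,0,20],True);print(p)
x0,y0=int(p[0])-70,max(0,int(p[1])-90)
print(x0,y0)
snap('wrist','w2.png',(x0,y0,x0+140,y0+150),4)
E
```

```text
2.55 [465.64364353  -4.35426441 117.92949117] [-3.14152256e+00 -6.57811044e-04 -2.90410142e+00] [-0.58100067 -0.91848798 -0.31213357]
[393.21240881 -21.39337259 261.02378461] [-2.97096324e-01  1.79873516e-04  1.80685395e+00]
(np.float64(326.8122173533093), np.float64(205.14178748114156))
256 115
```

View pics/w2.png

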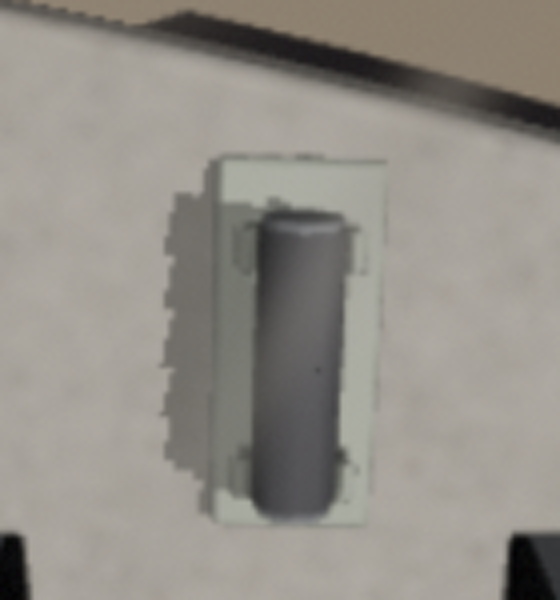

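>>> apply_moves(increments=[{"tx": -0.07, "ty": -0.02, "tz": -0.03, "rx": 0.0, "ry": 0.0, "rz": 0.0, "claw": 0.06}, {"tx": -0.07, "ty": -0.02, "tz": -0.03, "rx": 0.0, "ry": 0.0, "rz": 0.0, "claw": 0.06}, {"tx": -0.07, "ty": -0.02, "tz": -0.03, "rx": 0.0, "ry": 0.0, "rz": 0.0, "claw": 0.06}])

```text
clock: 2.9
eef_pos: [390.0, -27.5, 87.6]
tool_rot: [3.141, -0.008, -2.911]
force: [-0.3, -0.0, 0.6]
width: 60.0
```

```bash
python3 - <<'E'
from h import *
s=read_state();print(s['clock'],s['eef_pos'],s['tool_rot'],s['force'])
c=calibration('wrist');print(c['origin'],c['attitude'])
np.save('c3.npy',c,allow_pickle=True)
p=proj(c,[466,0,20],True);print(p)
x0,y0=int(p[0])-60,max(0,int(p[1])-70)
print(x0,y0)
snap('wrist','w3.png',(x0,y0,x0+120,y0+120),5)
E
```

```text
2.9 [389.96254392 -27.54777055  87.56866355] [ 3.14127277 -0.00784799 -2.91063096] [-0.30568285 -0.04035883  0.57778982]
[318.44344125 -43.94304872 231.20109045] [-2.89886696e-01 -2.09266457e-04  1.80032355e+00]
(np.float64(333.2146205296272), np.float64(307.8174481977834))
273 237
```

View pics/w3.png

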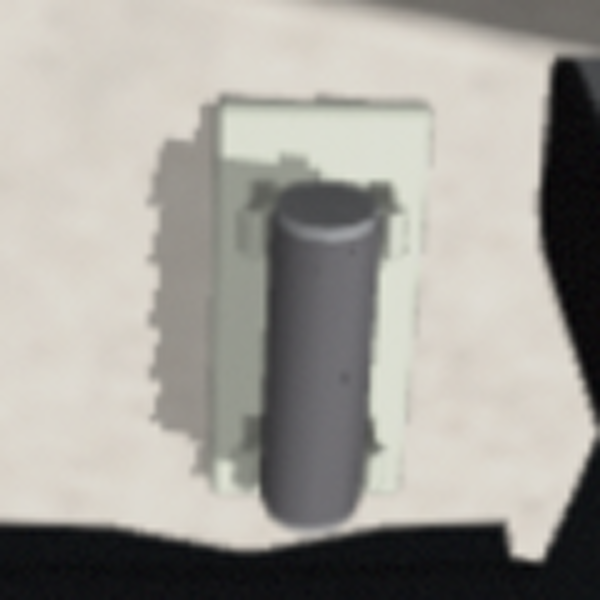

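```bash
python3 - <<'E'
from h import *
def L(f): return np.load(f,allow_pickle=True).item()
c2,c3=L('c2.npy'),L('c3.npy')
w2=lambda u,v:(256+u/4,115+v/4); w3=lambda u,v:(273+u/5,237+v/5)
for nm,c,f,near,far,face in(('w2',c2,w2,(301,233),(292,518),None),('w3',c3,w3,(328,240),(314,525),(328,206))):
    a=hit(c,*f(*near),29,True);b=hit(c,*f(*far),29,True)
    d=b-a;print(nm,a.round(1),b.round(1),'mid',((a+b)/2).round(1),'len',np.linalg.norm(d).round(1),'yaw',np.degrees(np.arctan2(d[1],d[0])).round(1))
    if face: print('face',hit(c,*f(*face),20,True).round(1))
# base plate corners z=5
for nm,c,f,P in(('w2',c2,w2,[(220,158),(387,162),(215,523),(366,523)]),('w3',c3,w3,[(222,100),(430,104),(215,490),(398,490)])):
    q=np.array([hit(c,*f(*p),5,True) for p in P]);d=q[2:].mean(0)-q[:2].mean(0)
    print(nm,'plate mid',q.mean(0).round(1),'len',np.linalg.norm(d).round(1),'yaw',np.degrees(np.arctan2(d[1],d[0])).round(1))
s=read_state();print(s['clock'],s['eef_pos'],s['tool_rot'],s['force'],s['qd'].round(3))
E
```

```text
w2 [437.7  -3.6  29. ] [495.8   9.1  29. ] mid [466.8   2.7  29. ] len 59.5 yaw 12.3
w3 [437.8  -3.2  29. ] [495.4   9.4  29. ] mid [466.6   3.1  29. ] len 59.0 yaw 12.3
face [437.   -2.9  20. ]
w2 plate mid [467.4   3.6   5. ] len 82.6 yaw 12.0
w3 plate mid [467.2   3.5   5. ] len 83.4 yaw 12.0
2.95 [393.81697696 -26.86315732  88.13398101] [-3.14118837e+00 -2.34507318e-03 -2.90979185e+00] [0.98478023 0.80501223 0.51083471] [-0.013 -0.001 -0.013 -0.085 -0.005 -0.006 -0.002]
```

>>> apply_moves(increments=[{"tx": 0.0725, "ty": 0.028, "tz": -0.03, "rx": 0.0, "ry": 0.0, "rz": -0.3, "claw": 0.05}, {"tx": 0.0725, "ty": 0.028, "tz": -0.03, "rx": 0.0, "ry": 0.0, "rz": -0.3, "claw": 0.05}, {"tx": 0.0725, "ty": 0.028, "tz": -0.03, "rx": 0.0, "ry": 0.0, "rz": -0.3, "claw": 0.05}, {"tx": 0.0725, "ty": 0.028, "tz": -0.03, "rx": 0.0, "ry": 0.0, "rz": -0.3, "claw": 0.05}, {"tx": 0.0725, "ty": 0.028, "tz": -0.03, "rx": 0.0, "ry": 0.0, "rz": -0.3, "claw": 0.05}])

```text
clock: 3.45
eef_pos: [468.0, 2.0, 58.4]
tool_rot: [-3.141, -0.0, -2.934]
force: [-0.9, 0.1, 0.7]
width: 50.0
```

>>> apply_moves(increments=[{"tx": 0.0, "ty": 0.0015, "tz": -0.03, "rx": 0.0, "ry": 0.0, "rz": 0.0, "claw": 0.05}, {"tx": 0.0, "ty": 0.0015, "tz": -0.045, "rx": 0.0, "ry": 0.0, "rz": 0.0, "claw": 0.05}, {"tx": 0.0, "ty": 0.0015, "tz": -0.051, "rx": 0.0, "ry": 0.0, "rz": 0.0, "claw": 0.05}, {"tx": 0.0, "ty": 0.0015, "tz": -0.051, "rx": 0.0, "ry": 0.0, "rz": 0.0, "claw": 0.04}, {"tx": 0.0, "ty": 0.0015, "tz": -0.051, "rx": 0.0, "ry": 0.0, "rz": 0.0, "claw": 0.03}, {"tx": 0.0, "ty": 0.0015, "tz": -0.051, "rx": 0.0, "ry": 0.0, "rz": 0.0, "claw": 0.022}, {"tx": 0.0, "ty": 0.0015, "tz": -0.051, "rx": 0.0, "ry": 0.0, "rz": 0.0, "claw": 0.018}, {"tx": 0.0, "ty": 0.0015, "tz": -0.051, "rx": 0.0, "ry": 0.0, "rz": 0.0, "claw": 0.01}, {"tx": 0.0, "ty": 0.0015, "tz": -0.051, "rx": 0.0, "ry": 0.0, "rz": 0.0, "claw": 0.01}])

```text
clock: 4.35
eef_pos: [468.5, 2.9, 7.6]
tool_rot: [-3.139, -0.0, -2.934]
force: [-0.2, -3.9, 5.6]
width: 16.3
```

>>> apply_moves(increments=[{"tx": 0.0, "ty": 0.0, "tz": 0.0, "rx": 0.0, "ry": 0.0, "rz": 0.0, "claw": 0.01}, {"tx": 0.0, "ty": 0.0, "tz": 0.0, "rx": 0.0, "ry": 0.0, "rz": 0.0, "claw": 0.01}])

```text
clock: 4.55
eef_pos: [468.5, 2.9, 7.6]
tool_rot: [-3.139, -0.0, -2.934]
force: [0.6, -4.3, 4.9]
width: 15.8
```

```bash
python3 - <<'E'
from h import *
s=read_state();print(s['clock'],s['eef_pos'],s['tool_rot'],s['force'],s['torque'],s['width'])
c=calibration('wrist')
p=proj(c,[468,3.5,20],True);print(p)
x0=int(p[0])-110;y0=min(int(p[1])-75,250);print(x0,y0)
snap('wrist','w4.png',(x0,y0,x0+220,y0+150),3.5)
E
```

```text
4.55 [468.47606324   2.90073073   7.59012939] [-3.13928075e+00 -2.49163149e-04 -2.93397390e+00] [ 0.56435602 -4.25991296  4.88348985] [-0.68134924  0.0979927  -0.02615584] 15.804426900431764
(np.float64(322.76267691411437), np.float64(270.5051009639702))
212 195
```

View pics/w4.png

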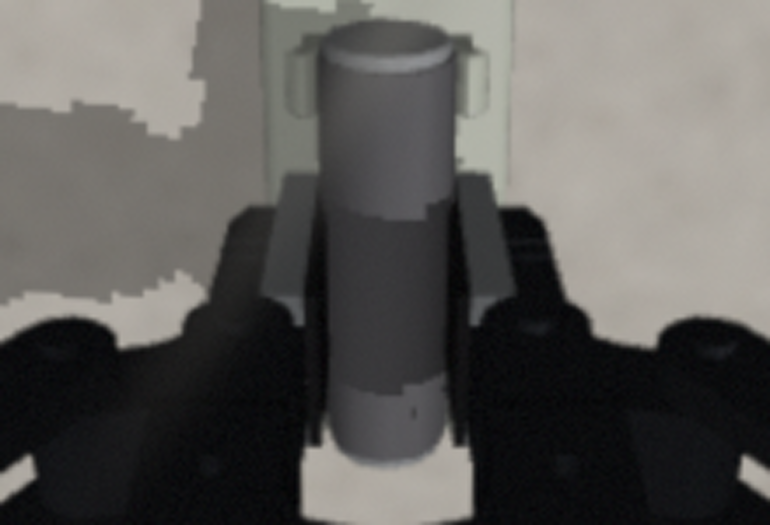

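>>> apply_moves(increments=[{"tx": 0.0, "ty": 0.0, "tz": 0.002, "rx": 0.0, "ry": 0.0, "rz": 0.0, "claw": 0.01}, {"tx": 0.0, "ty": 0.0, "tz": 0.005, "rx": 0.0, "ry": 0.0, "rz": 0.0, "claw": 0.01}, {"tx": 0.0, "ty": 0.0, "tz": 0.01, "rx": 0.0, "ry": 0.0, "rz": 0.0, "claw": 0.01}, {"tx": 0.0, "ty": 0.0, "tz": 0.01, "rx": 0.0, "ry": 0.0, "rz": 0.0, "claw": 0.01}])

```text
clock: 5.0
eef_pos: [468.9, 4.6, 17.5]
tool_rot: [3.141, 0.001, -2.932]
force: [0.8, 0.5, -1.2]
width: 15.6
```

>>> apply_moves(increments=[{"tx": 0.0, "ty": 0.0, "tz": 0.05, "rx": 0.0, "ry": 0.0, "rz": 0.0, "claw": 0.01}, {"tx": 0.0, "ty": 0.0, "tz": 0.1, "rx": 0.0, "ry": 0.0, "rz": -1.0, "claw": 0.01}, {"tx": 0.011, "ty": -0.405, "tz": 0.11, "rx": 0.0, "ry": 0.0, "rz": -18.7, "claw": 0.01}, {"tx": 0.011, "ty": -0.405, "tz": 0.11, "rx": 0.0, "ry": 0.0, "rz": -18.7, "claw": 0.01}, {"tx": 0.011, "ty": -0.405, "tz": 0.11, "rx": 0.0, "ry": 0.0, "rz": -18.7, "claw": 0.01}, {"tx": 0.011, "ty": -0.405, "tz": 0.11, "rx": 0.0, "ry": 0.0, "rz": -18.7, "claw": 0.01}, {"tx": 0.011, "ty": -0.405, "tz": 0.11, "rx": 0.0, "ry": 0.0, "rz": -18.7, "claw": 0.01}, {"tx": 0.011, "ty": -0.405, "tz": 0.11, "rx": 0.0, "ry": 0.0, "rz": -18.7, "claw": 0.01}, {"tx": 0.011, "ty": -0.405, "tz": 0.11, "rx": 0.0, "ry": 0.0, "rz": -18.7, "claw": 0.01}, {"tx": 0.011, "ty": -0.405, "tz": 0.11, "rx": 0.0, "ry": 0.0, "rz": -18.7, "claw": 0.01}, {"tx": 0.011, "ty": -0.405, "tz": 0.11, "rx": 0.0, "ry": 0.0, "rz": -18.7, "claw": 0.01}, {"tx": 0.011, "ty": -0.405, "tz": 0.11, "rx": 0.0, "ry": 0.0, "rz": -18.7, "claw": 0.01}])

```text
clock: 6.2
eef_pos: [478.3, -403.6, 126.4]
tool_rot: [-3.141, 0.001, 1.753]
force: [0.2, 0.4, -1.0]
width: 16.4
```

>>> apply_moves(increments=[{"tx": 0.0, "ty": 0.0, "tz": 0.0, "rx": 0.0, "ry": 0.0, "rz": 0.0, "claw": 0.01}, {"tx": 0.0, "ty": 0.0, "tz": 0.0, "rx": 0.0, "ry": 0.0, "rz": 0.0, "claw": 0.01}, {"tx": 0.0, "ty": 0.0, "tz": 0.0, "rx": 0.0, "ry": 0.0, "rz": 0.0, "claw": 0.01}])

```text
clock: 6.5
eef_pos: [479.7, -400.0, 126.8]
tool_rot: [3.142, -0.001, 1.767]
force: [0.3, 0.1, -0.2]
width: 15.7
```

```bash
python3 - <<'E'
from h import *
s=read_state();print(s['clock'],s['eef_pos'],s['tool_rot'],s['force'],s['torque'],s['width'])
c=calibration('wrist');print(c['origin'],c['attitude'])
np.save('c5.npy',c,allow_pickle=True)
p=proj(c,[470,-325,16],True);print(p)
x0=180;y0=int(max(0,min(p[1]-110,400-320)));print(x0,y0)
snap('wrist','w5.png',(x0,y0,x0+300,y0+320),1.87)
print([proj(c,q,True) for q in([458,-247,6],[482,-396,6])])
im=cv2.imread('pics/raw_w5.png');cv2.imwrite('pics/w5.png',cv2.resize(im[60:360,200:480],None,fx=2,fy=2,interpolation=cv2.INTER_CUBIC))
E
```

```text
6.5 [ 479.65559014 -399.99198262  126.78690816] [ 3.14150071e+00 -5.71159885e-04  1.76661607e+00] [ 0.31238593  0.08324518 -0.20536378] [-0.01510822  0.00798223 -0.00978058] 15.713520380758998
[ 465.26449924 -326.22594408  269.8872279 ] [-0.29698546 -0.00038407  0.19430856]
(np.float64(328.0536633027585), np.float64(110.50035041011351))
180 0
[(np.float64(331.74182065786465), np.float64(20.661275925762283)), (np.float64(325.3537822474136), np.float64(192.9988816936525))]
```

View pics/w5.png

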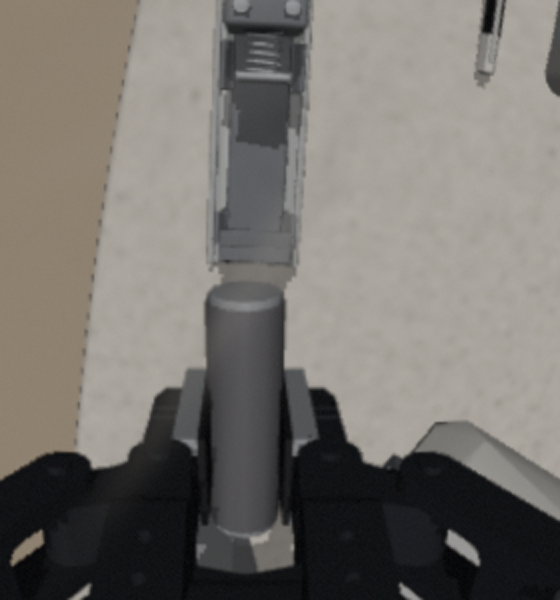

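```bash
python3 - <<'E'
from h import *
c=np.load('c5.npy',allow_pickle=True).item()
f=lambda u,v:(200+u/2,60+v/2)
for n,u,v,z in[('plate TL',236,76,48),('plate TR',292,76,48),('lip in L',221,231,39),('lip in R',295,231,39),('lip out L',219,247,39),('lip out R',294,247,39),('wall out bottomL',219,263,38),('rail lip L',208,268,8.5),('rail lip R',296,275,8.5),('rail L up',224,20,8.5),('rail R up',311,20,8.5),('housing front L',227,27,51),('housing front R',306,27,51),('floor plate',236,140,16),('floor lip',222,228,16),('floor lipR',286,228,16)]:
    print(n,hit(c,*f(u,v),z,True).round(1))
E
```

```text
plate TL [ 460.7 -317.7   48. ]
plate TR [ 480.  -313.8   48. ]
lip in L [ 466.1 -375.9   39. ]
lip in R [ 493.8 -370.4   39. ]
lip out L [ 466.5 -382.2   39. ]
lip out R [ 494.7 -376.6   39. ]
wall out bottomL [ 467.7 -388.7   38. ]
rail lip L [ 463.7 -399.8    8.5]
rail lip R [ 502.2 -395.5    8.5]
rail L up [ 450.5 -293.8    8.5]
rail R up [ 485.7 -286.4    8.5]
housing front L [ 454.4 -301.3   51. ]
housing front R [ 481.2 -295.8   51. ]
floor plate [ 465.1 -342.3   16. ]
floor lip [ 466.4 -379.5   16. ]
floor lipR [ 492.6 -374.3   16. ]
```

```bash
cat > fit.py <<'E'
from h import *
from scipy.optimize import differential_evolution as DE
from scipy.ndimage import map_coordinates as mc
def seg(a,b,n=60): return np.linspace(a,b,n)
def model(C):
    s=[]
    for y in(-20,20): s.append(seg((-75,y,8.5),(75,y,8.5)))
    for x in(-75,75): s.append(seg((x,-20,6),(x,20,6)))
    for y in(-14,14): s.append(seg((C+28,y,39),(C+33,y,39)))
    s.append(seg((C+28,-14,39),(C+28,14,39)))
    s.append(seg((C-28.5,-10,48),(C-28.5,10,48)))
    for y in(-15,15): s.append(seg((C-48,y,51),(C-62,y,51)))
    for x in(-48,-62): s.append(seg((C+x,-15,51),(C+x,15,51)))
    return s
def place(p,P):
    x,y,a=p[:3];c,s=np.cos(a),np.sin(a)
    return np.c_[x+c*P[:,0]-s*P[:,1],y+s*P[:,0]+c*P[:,1],P[:,2]]
V=[]
for f,cf in(('raw_w1.png','c1.npy'),('raw_w5.png','c5.npy')):
    g=cv2.GaussianBlur(cv2.imread('pics/'+f,0).astype(np.float32),(0,0),1.0)
    gx,gy=cv2.Sobel(g,cv2.CV_32F,1,0),cv2.Sobel(g,cv2.CV_32F,0,1)
    V.append((gx,gy,np.load(cf,allow_pickle=True).item()))
def score(p,vs=V):
    t=0
    for gx,gy,c in vs:
        for S in model(p[3]):
            W=place(p,S);uv=np.array([proj(c,w,True) for w in W[::3]])
            d=np.gradient(uv,axis=0);d/=np.linalg.norm(d,axis=1)[:,None]
            k=[uv[:,1],uv[:,0]]
            G=np.abs(-d[:,1]*mc(gx,k,order=1)+d[:,0]*mc(gy,k,order=1))
            t+=np.minimum(G,60).mean()*np.sqrt(np.linalg.norm(uv[-1]-uv[0]))
    return -t
if __name__=='__main__':
    for vs in(V,V[:1],V[1:]):
        r=DE(score,[(462,480),(-332,-314),(np.radians(-85),np.radians(-77)),(-10,30)],args=(vs,),maxiter=40,popsize=10,seed=1,tol=1e-3)
        p=r.x;print(p[:2].round(2),np.degrees(p[2]).round(2),p[3].round(2),r.fun)
        if vs is V: best=p
    o=[]
    for f,c in(('raw_w1.png',V[0][2]),('raw_w5.png',V[1][2])):
        im=cv2.imread('pics/'+f);k=4
        x0,y0=(80,170) if '1' in f else (270,40)
        w=cv2.resize(im[y0:y0+(75 if '1' in f else 165),x0:x0+(145 if '1' in f else 110)],None,fx=k if '1' in f else 3.5,fy=k if '1' in f else 3.5,interpolation=cv2.INTER_CUBIC);k=k if '1' in f else 3.5
        for S in model(best[3]):
            uv=np.array([proj(c,q,True) for q in place(best,S)])
            cv2.polylines(w,[np.int32((uv-[x0,y0]+.5)*k)],False,(0,255,0),1)
        o.append(w)
    H=max(a.shape[0] for a in o)
    o=np.hstack([cv2.copyMakeBorder(a,0,H-a.shape[0],0,0,cv2.BORDER_CONSTANT) for a in o])
    s=min(800/o.shape[1],600/o.shape[0],1);cv2.imwrite('pics/fit.png',cv2.resize(o,None,fx=s,fy=s))
E
time python3 fit.py
```

```text
[ 471.13 -329.28] -81.4 16.54 -5819.778474154041
[ 468.97 -316.83] -81.44 26.87 -2884.8609784917135
[ 471.34 -321.16] -80.84 24.87 -3780.8213827833097
real	1m36.696s
user	1m36.916s
sys	0m0.214s
```

View pics/fit.png

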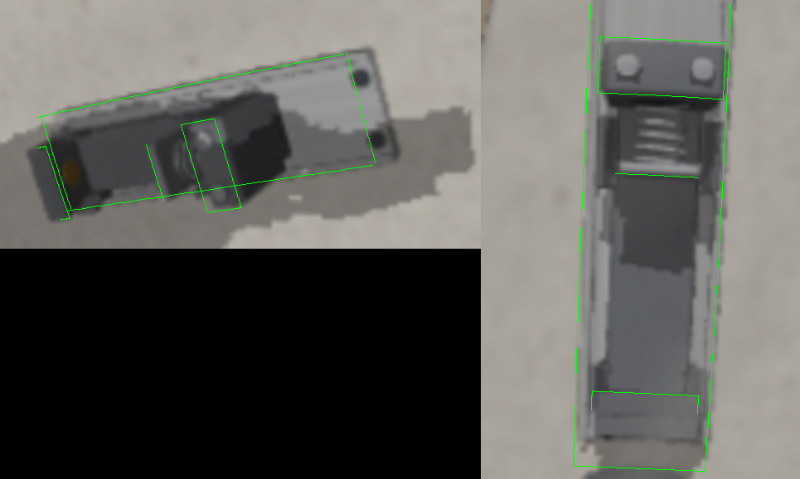

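```bash
cat > rel.py <<'E'
from fit import *
c=V[1][2]
f=lambda u,v:(200+u/2,60+v/2)
tcp=np.array([479.66,-399.99]);a=1.7666;n=np.array([-np.sin(a),np.cos(a)]);e=np.array([np.cos(a),np.sin(a)])
for nm,L,Rr in(('near',(206.5,310),(284.5,310)),('mid',(208,420),(281,420)),('far',(213,510),(275,510))):
    q=[hit(c,*f(*p),139,True)[:2] for p in(L,Rr)]
    print(nm,[(round((w-tcp)@e,1),round((w-tcp)@n,2)) for w in q], 'mid lat',round(((q[0]+q[1])/2-tcp)@n,2))
for nm,p,z in(('flat rim top',(246,304),148),('flat face centre',(246,292),139)): 
    w=hit(c,*f(*p),z,True)[:2]-tcp;print(nm,w@e,w@n)
r=DE(score,[(466,478),(-328,-316),(np.radians(-83),np.radians(-79)),(18,30)],maxiter=30,popsize=8,seed=2,tol=1e-3)
p=r.x;print(p[:2].round(2),np.degrees(p[2]).round(2),p[3].round(2),r.fun)
E
python3 rel.py
```

```text
near [(np.float64(29.4), np.float64(8.25)), (np.float64(29.4), np.float64(-9.23))] mid lat -0.49
mid [(np.float64(1.2), np.float64(8.57)), (np.float64(1.2), np.float64(-9.03))] mid lat -0.23
far [(np.float64(-26.3), np.float64(8.05)), (np.float64(-26.3), np.float64(-8.18))] mid lat -0.06
flat rim top 33.863998802887245 -0.5775619364389993
flat face centre 33.62372708646692 -0.6049595912156881
[ 469.93 -321.43] -81.46 24.54 -5935.540354237302
```

>>> apply_moves(increments=[{"tx": -0.003, "ty": 0.04, "tz": -0.027, "rx": 0.0, "ry": 0.0, "rz": -0.4, "claw": 0.01}, {"tx": -0.003, "ty": 0.04, "tz": -0.027, "rx": 0.0, "ry": 0.0, "rz": -0.4, "claw": 0.01}, {"tx": -0.003, "ty": 0.04, "tz": -0.027, "rx": 0.0, "ry": 0.0, "rz": -0.4, "claw": 0.01}])

```text
clock: 6.85
eef_pos: [476.4, -358.9, 99.3]
tool_rot: [-3.141, -0.002, 1.732]
force: [-0.4, 0.4, 0.6]
width: 15.6
```

>>> apply_moves(increments=[{"tx": 0.0, "ty": 0.0, "tz": 0.0, "rx": -1.5, "ry": -0.24, "rz": 0.0, "claw": 0.01}, {"tx": 0.0, "ty": 0.0, "tz": 0.0, "rx": -3.0, "ry": -0.47, "rz": 0.0, "claw": 0.01}, {"tx": 0.0, "ty": 0.0, "tz": 0.0, "rx": -3.95, "ry": -0.62, "rz": 0.0, "claw": 0.01}, {"tx": 0.0, "ty": 0.0, "tz": 0.0, "rx": -3.95, "ry": -0.62, "rz": 0.0, "claw": 0.01}, {"tx": 0.0, "ty": 0.0, "tz": 0.0, "rx": -3.95, "ry": -0.62, "rz": 0.0, "claw": 0.01}, {"tx": 0.0, "ty": 0.0, "tz": 0.0, "rx": -3.95, "ry": -0.62, "rz": 0.0, "claw": 0.01}])

```text
clock: 7.45
eef_pos: [476.7, -363.1, 100.6]
tool_rot: [3.141, 0.349, 1.725]
force: [0.6, -0.4, -0.3]
width: 15.8
```

```bash
cat >> h.py <<'E'
YA=np.radians(-81.1); U=np.array([np.cos(YA),np.sin(YA),0]); N=np.array([-U[1],U[0],0]); C0=np.array([474.6,-345.7,0])
def st(dl=-0.9,dz=12.4):
    s=read_state();T=rot(s['tool_rot']);x=-T[:,0];up=-T[:,2];p=np.array(s['eef_pos'])
    m=p+dl*x+dz*up;q=m-C0
    print('t %.2f tcp %s cell rail x %.2f lat %.2f z %.2f tilt %.2f yaw %.2f'%(s['clock'],p.round(2),q@U,q@N,m[2],np.degrees(np.arcsin(x[2])),np.degrees(np.arctan2(x[1],x[0]))),'F u %.2f n %.2f z %.2f'%(s['force']@U,s['force']@N,s['force'][2]),'w %.2f'%s['width'],'tq',s['torque'].round(2))
E
python3 -c "
from h import *
st()
c=calibration('wrist');np.save('c6.npy',c,allow_pickle=True);snap('wrist','w6.png')"
```

```text
t 7.45 tcp [ 476.72 -363.05  100.59] cell rail x 12.38 lat -0.60 z 111.93 tilt 20.01 yaw -81.15 F u 0.54 n 0.54 z -0.28 w 15.77 tq [ 0.38  0.08 -0.03]
```

>>> apply_moves(increments=[{"tx": 0.0, "ty": 0.0025, "tz": -0.03, "rx": 0.0, "ry": 0.0, "rz": 0.0, "claw": 0.01}, {"tx": 0.0, "ty": 0.0025, "tz": -0.05, "rx": 0.0, "ry": 0.0, "rz": 0.0, "claw": 0.01}, {"tx": 0.0, "ty": 0.0025, "tz": -0.058, "rx": 0.0, "ry": 0.0, "rz": 0.0, "claw": 0.01}, {"tx": 0.0, "ty": 0.0025, "tz": -0.062, "rx": 0.0, "ry": 0.0, "rz": 0.0, "claw": 0.01}, {"tx": 0.0, "ty": 0.0025, "tz": -0.062, "rx": 0.0, "ry": 0.0, "rz": 0.0, "claw": 0.01}, {"tx": 0.0, "ty": 0.0025, "tz": -0.062, "rx": 0.0, "ry": 0.0, "rz": 0.0, "claw": 0.01}])

```text
clock: 8.1
eef_pos: [475.6, -360.3, 38.2]
tool_rot: [-3.141, 0.349, 1.725]
force: [-0.3, 0.0, -0.5]
width: 16.0
```

```bash
python3 -c "
from h import *
st()
c=calibration('wrist');np.save('c7.npy',c,allow_pickle=True);
p=proj(c,[472,-335,45],True);print(p);x0=int(p[0])-100;y0=max(0,min(int(p[1])-80,220));print(x0,y0)
snap('wrist','w7.png',(x0,y0,x0+200,y0+180),3.3);st()"
```

```text
t 8.10 tcp [ 475.58 -360.31   38.2 ] cell rail x 9.50 lat -1.28 z 49.54 tilt 20.00 yaw -81.18 F u -0.05 n -0.25 z -0.48 w 16.00 tq [0.36 0.04 0.01]
(np.float64(322.6116793670431), np.float64(232.98399653770457))
222 152
t 8.15 tcp [ 476.04 -360.07   38.61] cell rail x 9.32 lat -0.80 z 49.95 tilt 20.04 yaw -81.17 F u -0.27 n -0.06 z -0.63 w 16.15 tq [0.41 0.12 0.03]
```

View pics/w7.png

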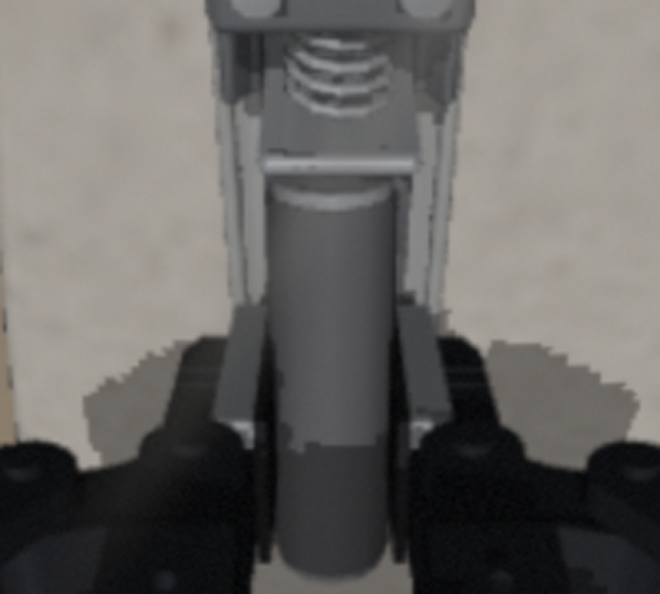

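>>> apply_moves(increments=[{"tx": 0.0008, "ty": 0.0001, "tz": -0.0017, "rx": 0.0, "ry": 0.0, "rz": 0.0, "claw": 0.01}, {"tx": 0.0008, "ty": 0.0001, "tz": -0.0017, "rx": 0.0, "ry": 0.0, "rz": 0.0, "claw": 0.01}, {"tx": 0.0008, "ty": 0.0001, "tz": -0.0017, "rx": 0.0, "ry": 0.0, "rz": 0.0, "claw": 0.01}, {"tx": 0.0006, "ty": 0.0011, "tz": -0.0017, "rx": 0.0, "ry": 0.0, "rz": 0.0, "claw": 0.01}, {"tx": 0.0005, "ty": 0.0021, "tz": -0.0017, "rx": 0.0, "ry": 0.0, "rz": 0.0, "claw": 0.01}, {"tx": 0.0005, "ty": 0.0021, "tz": -0.0017, "rx": 0.0, "ry": 0.0, "rz": 0.0, "claw": 0.01}, {"tx": 0.0005, "ty": 0.0021, "tz": -0.0017, "rx": 0.0, "ry": 0.0, "rz": 0.0, "claw": 0.01}])

```text
clock: 8.85
eef_pos: [477.0, -356.0, 36.2]
tool_rot: [-3.141, 0.349, 1.729]
force: [-0.7, 0.1, -0.3]
width: 15.9
```

```bash
python3 -c "
from h import *
st()"
```

```text
t 8.85 tcp [ 477.04 -356.05   36.16] cell rail x 5.51 lat 0.80 z 47.51 tilt 19.99 yaw -80.96 F u -0.15 n -0.64 z -0.35 w 15.90 tq [ 0.29  0.04 -0.02]
```

>>> apply_moves(increments=[{"tx": 0.0, "ty": 0.0, "tz": 0.0, "rx": 0.0, "ry": 0.0, "rz": 0.0, "claw": 0.01}, {"tx": 0.0, "ty": 0.0, "tz": 0.0, "rx": 0.0, "ry": 0.0, "rz": 0.0, "claw": 0.01}, {"tx": 0.0, "ty": 0.0, "tz": 0.0, "rx": 0.0, "ry": 0.0, "rz": 0.0, "claw": 0.01}])

```text
clock: 9.15
eef_pos: [477.0, -356.1, 36.1]
tool_rot: [-3.141, 0.349, 1.728]
force: [1.1, -0.1, 0.6]
width: 16.0
```

```bash
python3 -c "
from h import *
st();get_image('top');st();get_image('top');st();get_image('top');st()"
```

```text
t 9.15 tcp [ 476.98 -356.07   36.1 ] cell rail x 5.53 lat 0.74 z 47.44 tilt 19.98 yaw -80.97 F u 0.29 n 1.03 z 0.61 w 16.01 tq [0.39 0.04 0.02]
t 9.20 tcp [ 476.94 -356.14   36.1 ] cell rail x 5.59 lat 0.69 z 47.45 tilt 19.99 yaw -80.98 F u -0.51 n 0.00 z -0.54 w 15.87 tq [ 0.32  0.04 -0.02]
t 9.25 tcp [ 476.96 -356.12   36.11] cell rail x 5.57 lat 0.72 z 47.46 tilt 19.99 yaw -80.97 F u -0.11 n -0.18 z -0.26 w 15.72 tq [0.31 0.05 0.03]
t 9.30 tcp [ 476.94 -356.13   36.11] cell rail x 5.58 lat 0.69 z 47.45 tilt 19.99 yaw -80.97 F u 0.47 n -0.59 z -0.06 w 16.01 tq [ 0.43  0.06 -0.02]
```

>>> apply_moves(increments=[{"tx": -0.0009, "ty": -0.0001, "tz": 0.0, "rx": 0.0, "ry": 0.0, "rz": 0.0, "claw": 0.01}, {"tx": -0.0009, "ty": -0.0001, "tz": 0.0, "rx": 0.0, "ry": 0.0, "rz": 0.0, "claw": 0.01}, {"tx": -0.0009, "ty": -0.0001, "tz": 0.0, "rx": 0.0, "ry": 0.0, "rz": 0.0, "claw": 0.01}, {"tx": -0.0009, "ty": -0.0001, "tz": 0.0, "rx": 0.0, "ry": 0.0, "rz": 0.0, "claw": 0.01}, {"tx": -0.0009, "ty": -0.0001, "tz": 0.0, "rx": 0.0, "ry": 0.0, "rz": 0.0, "claw": 0.01}])

```text
clock: 9.8
eef_pos: [476.1, -356.2, 36.1]
tool_rot: [-3.141, 0.349, 1.728]
force: [0.5, -0.2, -0.7]
width: 15.8
```

```bash
python3 -c "
from h import *
st()
im=get_image('wrist')[:,:,::-1];cv2.imwrite('pics/raw_w8.png',im)
for f in('pics/raw_w7.png','pics/raw_w8.png'):
  g=cv2.imread(f,0).astype(int)
  print(f)
  for r in list(range(196,216,2))+[222,228,240]: print(r,g[r,292:356:1].tolist())
st()"
```

```text
t 9.80 tcp [ 476.1  -356.22   36.12] cell rail x 5.54 lat -0.15 z 47.47 tilt 19.99 yaw -80.98 F u 0.29 n 0.50 z -0.70 w 15.79 tq [ 0.37  0.07 -0.02]
pics/raw_w7.png
196 [117, 101, 112, 129, 133, 136, 138, 132, 120, 101, 99, 97, 96, 96, 96, 96, 98, 99, 99, 98, 98, 97, 98, 98, 98, 99, 99, 100, 101, 103, 104, 105, 104, 103, 104, 103, 102, 103, 102, 103, 104, 103, 105, 104, 101, 91, 89, 94, 100, 100, 99, 97, 96, 97, 97, 96, 99, 115, 132, 133, 133, 131, 113, 112]
198 [118, 103, 113, 129, 132, 135, 137, 133, 120, 105, 104, 99, 96, 96, 95, 91, 77, 84, 87, 88, 88, 88, 87, 88, 90, 97, 107, 109, 109, 110, 111, 111, 111, 111, 111, 111, 110, 109, 110, 110, 109, 110, 110, 110, 110, 109, 108, 109, 108, 108, 107, 107, 106, 106, 106, 104, 106, 118, 129, 133, 134, 132, 115, 116]
200 [118, 98, 109, 130, 132, 135, 136, 126, 117, 121, 131, 142, 145, 146, 146, 145, 143, 143, 143, 143, 143, 144, 143, 142, 142, 143, 142, 142, 141, 141, 140, 140, 140, 139, 140, 139, 139, 139, 140, 139, 139, 141, 140, 140, 141, 141, 142, 142, 142, 142, 142, 143, 142, 142, 140, 127, 113, 115, 126, 132, 135, 132, 120, 120]
202
[... 6359 characters left out ...]
 101, 109, 127, 131, 134, 136, 137, 122, 90, 73, 66, 71, 75, 77, 79, 82, 84, 87, 87, 88, 89, 88, 89, 89, 91, 89, 91, 91, 92, 91, 91, 89, 88, 86, 86, 84, 83, 82, 82, 79, 79, 74, 71, 67, 64, 61, 56, 51, 43, 65, 92, 118, 132, 133, 134, 133, 134, 125, 115, 134, 135, 127, 127]
240 [130, 115, 114, 127, 128, 130, 133, 134, 127, 107, 84, 69, 68, 74, 74, 76, 77, 78, 81, 82, 83, 84, 85, 87, 87, 87, 88, 88, 89, 89, 90, 88, 88, 86, 86, 84, 84, 82, 82, 80, 77, 76, 73, 70, 67, 63, 59, 55, 47, 38, 59, 80, 88, 89, 96, 121, 126, 113, 115, 132, 135, 129, 128, 144]
t 9.85 tcp [ 476.08 -356.23   36.15] cell rail x 5.54 lat -0.17 z 47.50 tilt 19.99 yaw -80.97 F u -0.34 n -0.09 z -0.06 w 15.87 tq [0.37 0.03 0.02]
```

>>> apply_moves(increments=[{"tx": -0.0001, "ty": 0.0005, "tz": 0.0, "rx": 0.0, "ry": 0.0, "rz": 0.0, "claw": 0.01}, {"tx": -0.0002, "ty": 0.001, "tz": 0.0, "rx": 0.0, "ry": 0.0, "rz": 0.0, "claw": 0.01}, {"tx": -0.0003, "ty": 0.002, "tz": 0.0, "rx": 0.0, "ry": 0.0, "rz": 0.0, "claw": 0.01}, {"tx": -0.0005, "ty": 0.003, "tz": 0.0, "rx": 0.0, "ry": 0.0, "rz": 0.0, "claw": 0.01}, {"tx": -0.0005, "ty": 0.003, "tz": 0.0, "rx": 0.0, "ry": 0.0, "rz": 0.0, "claw": 0.01}, {"tx": -0.0005, "ty": 0.003, "tz": 0.0, "rx": 0.0, "ry": 0.0, "rz": 0.0, "claw": 0.01}])

```text
clock: 10.45
eef_pos: [475.6, -353.7, 36.3]
tool_rot: [-3.141, 0.35, 1.728]
force: [0.6, -2.5, -0.9]
width: 15.6
```

```bash
cat >> h.py <<'E'
def favg(k=6):
    F=[]
    for i in range(k):
        F.append(np.r_[read_state()['force']]);get_image('top')
    F=np.mean(F,0);print('Favg u %.2f n %.2f z %.2f'%(F@U,F@N,F[2]));st()
E
python3 -c "
from h import *
st();favg()"
```

```text
t 10.45 tcp [ 475.6  -353.66   36.31] cell rail x 2.93 lat -0.24 z 47.65 tilt 20.03 yaw -81.00 F u 2.61 n 0.24 z -0.94 w 15.60 tq [-0.22 -0.07  0.03]
Favg u 3.37 n -0.20 z -0.76
t 10.75 tcp [ 475.58 -353.44   36.24] cell rail x 2.71 lat -0.23 z 47.58 tilt 20.01 yaw -80.98 F u 3.91 n 0.08 z -1.19 w 16.24 tq [-0.31 -0.17  0.06]
```

>>> apply_moves(increments=[{"tx": -0.0002, "ty": 0.001, "tz": 0.0, "rx": 0.0, "ry": 0.0, "rz": 0.0, "claw": 0.01}, {"tx": -0.0003, "ty": 0.002, "tz": 0.0, "rx": 0.0, "ry": 0.0, "rz": 0.0, "claw": 0.01}, {"tx": -0.0005, "ty": 0.003, "tz": 0.0, "rx": 0.0, "ry": 0.0, "rz": 0.0, "claw": 0.01}, {"tx": -0.0006, "ty": 0.004, "tz": 0.0, "rx": 0.0, "ry": 0.0, "rz": 0.0, "claw": 0.01}, {"tx": -0.0008, "ty": 0.005, "tz": 0.0, "rx": 0.0, "ry": 0.0, "rz": 0.0, "claw": 0.01}, {"tx": -0.0009, "ty": 0.006, "tz": 0.0, "rx": 0.0, "ry": 0.0, "rz": 0.0, "claw": 0.01}, {"tx": -0.0011, "ty": 0.007, "tz": 0.0, "rx": 0.0, "ry": 0.0, "rz": 0.0, "claw": 0.01}, {"tx": -0.0013, "ty": 0.008, "tz": 0.0, "rx": 0.0, "ry": 0.0, "rz": 0.0, "claw": 0.01}, {"tx": -0.0013, "ty": 0.008, "tz": 0.0, "rx": 0.0, "ry": 0.0, "rz": 0.0, "claw": 0.01}, {"tx": -0.0013, "ty": 0.008, "tz": 0.0, "rx": 0.0, "ry": 0.0, "rz": 0.0, "claw": 0.01}])

```text
clock: 11.75
eef_pos: [474.5, -347.4, 36.8]
tool_rot: [-3.141, 0.352, 1.727]
force: [3.1, -8.4, -2.8]
width: 16.0
```

```bash
python3 -c "
from h import *
favg()"
```

```text
Favg u 8.95 n 1.19 z -2.85
t 12.05 tcp [ 474.52 -347.44   36.81] cell rail x -3.41 lat -0.34 z 48.14 tilt 20.17 yaw -81.07 F u 8.96 n 2.25 z -3.33 w 15.92 tq [-1.27 -0.48 -0.03]
```

>>> apply_moves(increments=[{"tx": -0.0002, "ty": 0.001, "tz": 0.0, "rx": 0.0, "ry": 0.0, "rz": 0.0, "claw": 0.01}, {"tx": -0.0003, "ty": 0.002, "tz": 0.0, "rx": 0.0, "ry": 0.0, "rz": 0.0, "claw": 0.01}, {"tx": -0.0005, "ty": 0.003, "tz": 0.0, "rx": 0.0, "ry": 0.0, "rz": 0.0, "claw": 0.01}, {"tx": -0.0006, "ty": 0.004, "tz": 0.0, "rx": 0.0, "ry": 0.0, "rz": 0.0, "claw": 0.01}, {"tx": -0.0006, "ty": 0.004, "tz": 0.0, "rx": 0.0, "ry": 0.0, "rz": 0.0, "claw": 0.01}, {"tx": -0.0006, "ty": 0.004, "tz": 0.0, "rx": 0.0, "ry": 0.0, "rz": 0.0, "claw": 0.01}])

```text
clock: 12.65
eef_pos: [474.0, -344.6, 37.1]
tool_rot: [-3.141, 0.354, 1.726]
force: [3.6, -11.5, -3.8]
width: 15.8
```

```bash
python3 -c "
from h import *
favg()"
```

```text
Favg u 11.87 n 2.36 z -3.97
t 12.95 tcp [ 474.01 -344.61   37.11] cell rail x -6.31 lat -0.40 z 48.44 tilt 20.26 yaw -81.13 F u 11.00 n 1.36 z -2.48 w 15.88 tq [-1.73 -0.67  0.05]
```

>>> apply_moves(increments=[{"tx": 0.0001, "ty": 0.0002, "tz": -0.001, "rx": 0.0, "ry": 0.0, "rz": 0.0, "claw": 0.01}, {"tx": 0.0001, "ty": 0.0003, "tz": -0.002, "rx": 0.0, "ry": 0.0, "rz": 0.0, "claw": 0.01}, {"tx": 0.0001, "ty": 0.0003, "tz": -0.0035, "rx": 0.0, "ry": 0.0, "rz": 0.0, "claw": 0.01}, {"tx": 0.0001, "ty": 0.0003, "tz": -0.005, "rx": 0.0, "ry": 0.0, "rz": 0.0, "claw": 0.01}, {"tx": 0.0001, "ty": 0.0003, "tz": -0.006, "rx": 0.0, "ry": 0.0, "rz": 0.0, "claw": 0.01}, {"tx": 0.0001, "ty": 0.0003, "tz": -0.006, "rx": 0.0, "ry": 0.0, "rz": 0.0, "claw": 0.01}, {"tx": 0.0001, "ty": 0.0003, "tz": -0.006, "rx": 0.0, "ry": 0.0, "rz": 0.0, "claw": 0.01}])

```text
clock: 13.65
eef_pos: [473.8, -345.4, 32.0]
tool_rot: [-3.141, 0.356, 1.725]
force: [1.9, -11.7, 3.2]
width: 15.8
```

```bash
python3 -c "
from h import *
favg()"
```

```text
Favg u 11.26 n 0.16 z 2.43
t 13.95 tcp [ 473.82 -345.35   31.98] cell rail x -5.63 lat -0.70 z 43.29 tilt 20.38 yaw -81.17 F u 10.33 n 0.27 z 2.37 w 15.85 tq [-1.98 -0.41 -0.02]
```

>>> apply_moves(increments=[{"tx": 0.0001, "ty": 0.0007, "tz": 0.0, "rx": 0.0, "ry": 0.0, "rz": 0.0, "claw": 0.01}, {"tx": 0.0002, "ty": 0.0014, "tz": -0.001, "rx": 0.0, "ry": 0.0, "rz": 0.0, "claw": 0.01}, {"tx": 0.0002, "ty": 0.0014, "tz": -0.002, "rx": 0.0, "ry": 0.0, "rz": 0.0, "claw": 0.01}, {"tx": 0.0002, "ty": 0.0014, "tz": -0.0035, "rx": 0.0, "ry": 0.0, "rz": 0.0, "claw": 0.01}, {"tx": 0.0002, "ty": 0.0014, "tz": -0.005, "rx": 0.0, "ry": 0.0, "rz": 0.0, "claw": 0.01}, {"tx": 0.0002, "ty": 0.0014, "tz": -0.006, "rx": 0.0, "ry": 0.0, "rz": 0.0, "claw": 0.01}, {"tx": 0.0002, "ty": 0.0014, "tz": -0.006, "rx": 0.0, "ry": 0.0, "rz": 0.0, "claw": 0.01}, {"tx": 0.0002, "ty": 0.0014, "tz": -0.006, "rx": 0.0, "ry": 0.0, "rz": 0.0, "claw": 0.01}])

```text
clock: 14.75
eef_pos: [473.8, -344.6, 26.2]
tool_rot: [-3.14, 0.357, 1.724]
force: [1.9, -12.6, 2.5]
width: 15.5
```

```bash
python3 -c "
from h import *
favg()"
```

```text
Favg u 12.06 n 0.06 z 2.44
t 15.05 tcp [ 473.83 -344.6    26.2 ] cell rail x -6.38 lat -0.57 z 37.50 tilt 20.45 yaw -81.20 F u 11.33 n -0.60 z 2.33 w 16.05 tq [-2.08 -0.42  0.03]
```

>>> apply_moves(increments=[{"tx": 0.0, "ty": 0.0002, "tz": -0.0007, "rx": 0.2, "ry": 0.03, "rz": 0.0, "claw": 0.01}, {"tx": 0.0001, "ty": 0.0003, "tz": -0.0014, "rx": 0.395, "ry": 0.062, "rz": 0.0, "claw": 0.01}, {"tx": 0.0001, "ty": 0.0005, "tz": -0.0021, "rx": 0.59, "ry": 0.093, "rz": 0.0, "claw": 0.01}, {"tx": 0.0002, "ty": 0.0007, "tz": -0.0028, "rx": 0.79, "ry": 0.124, "rz": 0.0, "claw": 0.01}, {"tx": 0.0002, "ty": 0.0009, "tz": -0.0035, "rx": 0.99, "ry": 0.155, "rz": 0.0, "claw": 0.01}, {"tx": 0.0001, "ty": 0.0011, "tz": -0.0042, "rx": 1.185, "ry": 0.186, "rz": 0.0, "claw": 0.01}, {"tx": 0.0001, "ty": 0.0014, "tz": -0.0049, "rx": 1.38, "ry": 0.217, "rz": 0.0, "claw": 0.01}, {"tx": 0.0001, "ty": 0.0016, "tz": -0.0056, "rx": 1.58, "ry": 0.248, "rz": 0.0, "claw": 0.01}, {"tx": 0.0, "ty": 0.0019, "tz": -0.0063, "rx": 1.78, "ry": 0.28, "rz": 0.0, "claw": 0.01}, {"tx": 0.0, "ty": 0.0022, "tz": -0.007, "rx": 1.975, "ry": 0.31, "rz": 0.0, "claw": 0.01}, {"tx": 0.0, "ty": 0.0022, "tz": -0.007, "rx": 1.975, "ry": 0.31, "rz": 0.0, "claw": 0.01}])

```text
clock: 16.15
eef_pos: [474.1, -343.0, 18.6]
tool_rot: [3.141, 0.181, 1.724]
force: [0.9, -11.5, 2.9]
width: 16.0
```

```bash
python3 -c "
from h import *
favg()"
```

```text
Favg u 11.96 n -1.04 z 3.23
t 16.45 tcp [ 474.09 -342.51   18.67] cell rail x -6.35 lat -0.00 z 30.71 tilt 10.40 yaw -81.15 F u 12.65 n -1.25 z 3.23 w 15.73 tq [-2.31 -0.17  0.01]
```

>>> apply_moves(increments=[{"tx": -0.0002, "ty": 0.0003, "tz": -0.0003, "rx": 0.2, "ry": 0.03, "rz": 0.0, "claw": 0.01}, {"tx": -0.0003, "ty": 0.0005, "tz": -0.0009, "rx": 0.41, "ry": 0.064, "rz": 0.0, "claw": 0.01}, {"tx": -0.0003, "ty": 0.0008, "tz": -0.0015, "rx": 0.615, "ry": 0.096, "rz": 0.0, "claw": 0.01}, {"tx": -0.0004, "ty": 0.0011, "tz": -0.002, "rx": 0.82, "ry": 0.128, "rz": 0.0, "claw": 0.01}, {"tx": -0.0004, "ty": 0.0014, "tz": -0.0026, "rx": 1.03, "ry": 0.16, "rz": 0.0, "claw": 0.01}, {"tx": -0.0005, "ty": 0.0018, "tz": -0.0032, "rx": 1.23, "ry": 0.193, "rz": 0.0, "claw": 0.01}, {"tx": -0.0005, "ty": 0.0018, "tz": -0.0032, "rx": 1.23, "ry": 0.193, "rz": 0.0, "claw": 0.01}])

```text
clock: 17.15
eef_pos: [474.2, -341.8, 16.6]
tool_rot: [3.14, 0.074, 1.725]
force: [-1.5, -11.4, 14.8]
width: 15.7
```

```bash
python3 -c "
from h import *
favg()"
```

```text
Favg u 11.70 n -3.72 z 13.60
t 17.45 tcp [ 474.15 -341.73   16.61] cell rail x -5.83 lat 0.16 z 28.90 tilt 4.33 yaw -81.13 F u 12.18 n -3.27 z 12.78 w 16.04 tq [-2.64  0.3  -0.03]
```

>>> apply_moves(increments=[{"tx": -0.0002, "ty": 0.0004, "tz": 0.0012, "rx": 0.0, "ry": 0.0, "rz": 0.0, "claw": 0.01}, {"tx": -0.0003, "ty": 0.0008, "tz": 0.0025, "rx": 0.0, "ry": 0.0, "rz": 0.0, "claw": 0.01}, {"tx": -0.0004, "ty": 0.0012, "tz": 0.0025, "rx": 0.25, "ry": 0.04, "rz": 0.0, "claw": 0.01}, {"tx": -0.0005, "ty": 0.0016, "tz": 0.0025, "rx": 0.5, "ry": 0.08, "rz": 0.0, "claw": 0.01}, {"tx": -0.0006, "ty": 0.002, "tz": 0.0025, "rx": 0.75, "ry": 0.12, "rz": 0.0, "claw": 0.01}, {"tx": -0.0006, "ty": 0.0023, "tz": 0.0025, "rx": 1.0, "ry": 0.16, "rz": 0.0, "claw": 0.01}, {"tx": -0.0007, "ty": 0.0025, "tz": 0.0025, "rx": 1.25, "ry": 0.195, "rz": 0.0, "claw": 0.01}, {"tx": -0.0007, "ty": 0.0025, "tz": 0.0025, "rx": 1.25, "ry": 0.195, "rz": 0.0, "claw": 0.01}])

```text
clock: 18.25
eef_pos: [473.4, -339.3, 16.7]
tool_rot: [3.139, -0.037, 1.725]
force: [1.7, -13.1, -2.1]
width: 15.7
```

```bash
python3 -c "
from h import *
favg()
im=get_image('side')[:,:,::-1];cv2.imwrite('pics/raw_s9.png',im)
"
```

```text
Favg u 13.32 n -0.16 z -2.80
t 18.55 tcp [ 473.41 -339.06   16.74] cell rail x -7.19 lat -0.17 z 29.17 tilt -2.07 yaw -81.10 F u 13.46 n -0.52 z -2.88 w 16.26 tq [-3.05 -0.42  0.01]
```

>>> apply_moves(increments=[{"tx": 0.0, "ty": -0.0003, "tz": 0.0003, "rx": 0.0, "ry": 0.0, "rz": 0.0, "claw": 0.01}, {"tx": 0.0, "ty": -0.0002, "tz": 0.0006, "rx": 0.2, "ry": 0.03, "rz": 0.0, "claw": 0.01}, {"tx": 0.0, "ty": -0.0001, "tz": 0.0009, "rx": 0.4, "ry": 0.063, "rz": 0.0, "claw": 0.01}, {"tx": 0.0, "ty": 0.0, "tz": 0.0012, "rx": 0.6, "ry": 0.094, "rz": 0.0, "claw": 0.01}, {"tx": 0.0, "ty": 0.0001, "tz": 0.0014, "rx": 0.8, "ry": 0.126, "rz": 0.0, "claw": 0.01}, {"tx": 0.0, "ty": 0.0001, "tz": 0.0014, "rx": 1.0, "ry": 0.157, "rz": 0.0, "claw": 0.01}, {"tx": 0.0, "ty": 0.0002, "tz": 0.0014, "rx": 1.17, "ry": 0.184, "rz": 0.0, "claw": 0.01}, {"tx": 0.0, "ty": 0.0002, "tz": 0.0014, "rx": 1.17, "ry": 0.184, "rz": 0.0, "claw": 0.01}])

```text
clock: 19.4
eef_pos: [473.3, -338.9, 17.5]
tool_rot: [3.139, -0.14, 1.725]
force: [0.7, -12.4, -3.0]
width: 16.0
```

```bash
python3 -c "
from h import *
favg()
"
```

```text
Favg u 12.61 n -0.14 z -3.54
t 19.70 tcp [ 473.37 -338.74   17.57] cell rail x -6.24 lat -0.16 z 29.98 tilt -7.97 yaw -81.08 F u 12.41 n -0.40 z -4.38 w 16.13 tq [-3.05 -0.38  0.07]
```

>>> apply_moves(increments=[{"tx": 0.0001, "ty": -0.0007, "tz": 0.0, "rx": 0.0, "ry": 0.0, "rz": 0.0, "claw": 0.01}, {"tx": 0.0002, "ty": -0.0014, "tz": 0.0, "rx": 0.0, "ry": 0.0, "rz": 0.0, "claw": 0.01}, {"tx": 0.0003, "ty": -0.002, "tz": 0.0, "rx": 0.0, "ry": 0.0, "rz": 0.0, "claw": 0.01}, {"tx": 0.0005, "ty": -0.003, "tz": 0.0, "rx": 0.0, "ry": 0.0, "rz": 0.0, "claw": 0.01}, {"tx": 0.0005, "ty": -0.003, "tz": 0.0, "rx": 0.0, "ry": 0.0, "rz": 0.0, "claw": 0.01}])

```text
clock: 20.2
eef_pos: [473.7, -340.4, 17.6]
tool_rot: [3.14, -0.141, 1.727]
force: [0.7, -9.8, -3.4]
width: 15.8
```

```bash
python3 -c "
from h import *
favg()
"
```

```text
Favg u 10.18 n -0.65 z -3.52
t 20.50 tcp [ 473.65 -340.4    17.57] cell rail x -4.53 lat -0.13 z 29.97 tilt -8.07 yaw -81.04 F u 10.44 n -0.27 z -3.41 w 15.71 tq [-2.52 -0.29  0.01]
```

>>> apply_moves(increments=[{"tx": 0.0001, "ty": -0.0007, "tz": 0.0, "rx": 0.0, "ry": 0.0, "rz": 0.0, "claw": 0.01}, {"tx": 0.0002, "ty": -0.0014, "tz": 0.0, "rx": 0.0, "ry": 0.0, "rz": 0.0, "claw": 0.01}, {"tx": 0.0003, "ty": -0.002, "tz": 0.0, "rx": 0.0, "ry": 0.0, "rz": 0.0, "claw": 0.01}, {"tx": 0.0005, "ty": -0.003, "tz": 0.0, "rx": 0.0, "ry": 0.0, "rz": 0.0, "claw": 0.01}, {"tx": 0.0005, "ty": -0.003, "tz": 0.0, "rx": 0.0, "ry": 0.0, "rz": 0.0, "claw": 0.01}])

```text
clock: 21.0
eef_pos: [473.9, -342.3, 17.5]
tool_rot: [3.14, -0.143, 1.727]
force: [0.8, -8.0, -3.2]
width: 15.9
```

```bash
python3 -c "
from h import *
favg()
"
```

```text
Favg u 8.32 n -0.58 z -2.87
t 21.30 tcp [ 473.99 -342.29   17.56] cell rail x -2.59 lat -0.09 z 29.97 tilt -8.16 yaw -81.01 F u 8.05 n -0.61 z -2.22 w 15.82 tq [-2.15 -0.22  0.06]
```

>>> apply_moves(increments=[{"tx": 0.0001, "ty": -0.0005, "tz": 0.0, "rx": 0.0, "ry": 0.0, "rz": 0.0, "claw": 0.01}, {"tx": 0.0002, "ty": -0.001, "tz": 0.0, "rx": 0.0, "ry": 0.0, "rz": 0.0, "claw": 0.01}, {"tx": 0.0002, "ty": -0.0015, "tz": 0.0, "rx": 0.0, "ry": 0.0, "rz": 0.0, "claw": 0.01}, {"tx": 0.0003, "ty": -0.002, "tz": 0.0, "rx": 0.0, "ry": 0.0, "rz": 0.0, "claw": 0.01}, {"tx": 0.0004, "ty": -0.0025, "tz": 0.0, "rx": 0.0, "ry": 0.0, "rz": 0.0, "claw": 0.01}, {"tx": 0.0004, "ty": -0.0025, "tz": 0.0, "rx": 0.0, "ry": 0.0, "rz": 0.0, "claw": 0.01}])

```text
clock: 21.9
eef_pos: [474.2, -343.8, 17.6]
tool_rot: [3.141, -0.144, 1.728]
force: [0.7, -7.1, -1.6]
width: 15.9
```

```bash
python3 -c "
from h import *
favg()
"
```

```text
Favg u 6.60 n -0.54 z -1.64
t 22.20 tcp [ 474.27 -343.8    17.57] cell rail x -1.04 lat -0.04 z 29.97 tilt -8.24 yaw -80.99 F u 5.51 n 0.40 z -1.71 w 16.03 tq [-1.71 -0.14 -0.01]
```

>>> apply_moves(increments=[{"tx": 0.0001, "ty": -0.0005, "tz": 0.0, "rx": 0.0, "ry": 0.0, "rz": 0.0, "claw": 0.01}, {"tx": 0.0002, "ty": -0.001, "tz": 0.0, "rx": 0.0, "ry": 0.0, "rz": 0.0, "claw": 0.01}, {"tx": 0.0002, "ty": -0.0015, "tz": 0.0, "rx": 0.0, "ry": 0.0, "rz": 0.0, "claw": 0.01}, {"tx": 0.0003, "ty": -0.002, "tz": 0.0, "rx": 0.0, "ry": 0.0, "rz": 0.0, "claw": 0.01}, {"tx": 0.0003, "ty": -0.002, "tz": 0.0, "rx": 0.0, "ry": 0.0, "rz": 0.0, "claw": 0.01}, {"tx": 0.0003, "ty": -0.002, "tz": 0.0, "rx": 0.0, "ry": 0.0, "rz": 0.0, "claw": 0.01}])

```text
clock: 22.8
eef_pos: [474.5, -345.1, 17.6]
tool_rot: [3.141, -0.145, 1.728]
force: [0.4, -4.2, -1.8]
width: 16.0
```

```bash
python3 -c "
from h import *
favg()
"
```

```text
Favg u 5.01 n -0.61 z -1.43
t 23.10 tcp [ 474.5  -345.07   17.6 ] cell rail x 0.26 lat -0.01 z 30.00 tilt -8.30 yaw -80.97 F u 5.85 n 0.06 z -1.88 w 16.00 tq [-1.43 -0.09  0.05]
```

>>> apply_moves(increments=[{"tx": 0.0001, "ty": -0.0005, "tz": 0.0, "rx": 0.0, "ry": 0.0, "rz": 0.0, "claw": 0.01}, {"tx": 0.0002, "ty": -0.001, "tz": 0.0, "rx": 0.0, "ry": 0.0, "rz": 0.0, "claw": 0.01}, {"tx": 0.0002, "ty": -0.0015, "tz": 0.0, "rx": 0.0, "ry": 0.0, "rz": 0.0, "claw": 0.01}, {"tx": 0.0002, "ty": -0.0015, "tz": 0.0, "rx": 0.0, "ry": 0.0, "rz": 0.0, "claw": 0.01}, {"tx": 0.0002, "ty": -0.0015, "tz": 0.0, "rx": 0.0, "ry": 0.0, "rz": 0.0, "claw": 0.01}])

```text
clock: 23.6
eef_pos: [474.6, -345.2, 17.7]
tool_rot: [3.141, -0.147, 1.728]
force: [0.0, -5.4, -2.7]
width: 15.8
```

```bash
python3 -c "
from h import *
favg()
"
```

```text
Favg u 5.05 n -0.71 z -2.31
t 23.90 tcp [ 474.56 -345.22   17.67] cell rail x 0.45 lat 0.03 z 30.07 tilt -8.45 yaw -80.98 F u 5.43 n -0.33 z -2.43 w 15.72 tq [-1.43 -0.12 -0.  ]
```

>>> apply_moves(increments=[{"tx": 0.0, "ty": 0.0, "tz": 0.0, "rx": 0.0, "ry": 0.0, "rz": 0.0, "claw": 0.01}, {"tx": 0.0, "ty": 0.0, "tz": 0.0, "rx": 0.0, "ry": 0.0, "rz": 0.0, "claw": 0.01}])

```text
clock: 24.1
eef_pos: [474.6, -345.3, 17.7]
tool_rot: [3.141, -0.147, 1.728]
force: [0.2, -5.2, -1.3]
width: 16.1
```

```bash
python3 -c "
from h import *
favg(8)
snap('wrist','w10.png')
c=calibration('wrist');np.save('c10.npy',c,allow_pickle=True)
snap('side','s10.png')
im=cv2.imread('pics/raw_w10.png');print(proj(c,[474,-340,40],True))
a=cv2.resize(im[150:330,220:420],None,fx=2.2,fy=2.2,interpolation=cv2.INTER_CUBIC)
s=cv2.imread('pics/raw_s10.png');q=proj(calibration('side'),[476,-350,30]);print(q)
x,y=int(q[0]),int(q[1]);b=cv2.resize(s[y-55:y+35,x-45:x+35],(352,396),interpolation=cv2.INTER_CUBIC)
cv2.imwrite('pics/v12.png',np.hstack([a,b]))
"
```

```text
Favg u 4.97 n -0.70 z -1.91
t 24.50 tcp [ 474.56 -345.24   17.69] cell rail x 0.47 lat 0.03 z 30.09 tilt -8.44 yaw -80.98 F u 4.92 n -0.14 z -2.45 w 15.85 tq [-1.41 -0.07  0.03]
(np.float64(322.3158579955782), np.float64(266.2225725293832))
(np.float64(329.0730500573266), np.float64(289.8209493293985))
```

>>> apply_moves(increments=[{"tx": 0.0001, "ty": -0.0005, "tz": 0.0, "rx": 0.0, "ry": 0.0, "rz": 0.0, "claw": 0.01}, {"tx": 0.0002, "ty": -0.001, "tz": 0.0, "rx": 0.0, "ry": 0.0, "rz": 0.0, "claw": 0.01}, {"tx": 0.0002, "ty": -0.001, "tz": 0.0, "rx": 0.0, "ry": 0.0, "rz": 0.0, "claw": 0.01}, {"tx": 0.0002, "ty": -0.001, "tz": 0.0, "rx": 0.0, "ry": 0.0, "rz": 0.0, "claw": 0.01}])

```text
clock: 25.0
eef_pos: [474.6, -345.4, 17.7]
tool_rot: [-3.141, -0.149, 1.728]
force: [-0.9, -2.9, -2.4]
width: 15.9
```

```bash
python3 -c "
from h import *
favg(4)
"
```

```text
Favg u 2.83 n -1.59 z -2.08
t 25.20 tcp [ 474.6  -345.41   17.74] cell rail x 0.66 lat 0.05 z 30.14 tilt -8.52 yaw -80.97 F u 2.73 n -1.21 z -2.66 w 15.74 tq [-0.81  0.17 -0.02]
```

View pics/v12.png

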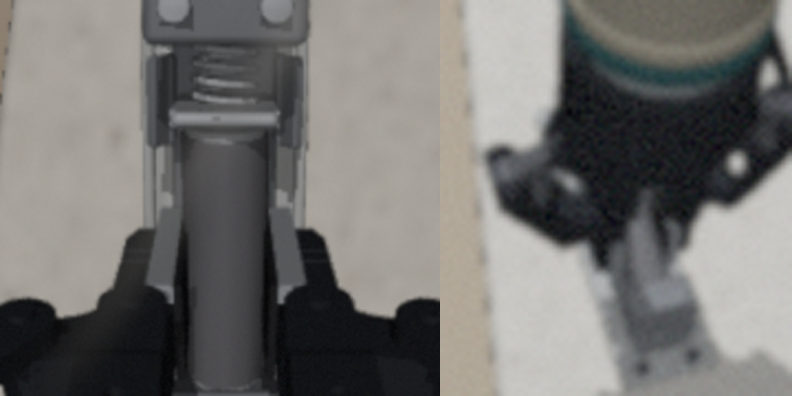

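>>> apply_moves(increments=[{"tx": 0.0, "ty": 0.0, "tz": 0.0, "rx": 0.0, "ry": 0.0, "rz": 0.0, "claw": 0.018}, {"tx": 0.0, "ty": 0.0, "tz": 0.0, "rx": 0.0, "ry": 0.0, "rz": 0.0, "claw": 0.024}, {"tx": 0.0, "ty": 0.0, "tz": 0.0, "rx": 0.0, "ry": 0.0, "rz": 0.0, "claw": 0.03}, {"tx": 0.0, "ty": 0.0, "tz": 0.0, "rx": 0.0, "ry": 0.0, "rz": 0.0, "claw": 0.036}, {"tx": 0.0, "ty": 0.0, "tz": 0.0, "rx": 0.0, "ry": 0.0, "rz": 0.0, "claw": 0.04}, {"tx": 0.0, "ty": 0.0, "tz": 0.0, "rx": 0.0, "ry": 0.0, "rz": 0.0, "claw": 0.04}])

```text
clock: 25.8
eef_pos: [475.0, -345.6, 17.9]
tool_rot: [3.141, -0.148, 1.728]
force: [0.7, 0.3, -0.7]
width: 40.1
```

```bash
python3 -c "
from h import *
favg(4)
im=get_image('wrist')[:,:,::-1];cv2.imwrite('pics/raw_w11.png',im)
c=calibration('wrist');np.save('c11.npy',c,allow_pickle=True)
for f in('raw_w10','raw_w11'):
  g=cv2.imread('pics/%s.png'%f,0).astype(int); print(f,g[190:345:1,322].tolist())
  for r in(225,245,280,310): print(r,g[r,296:350].tolist())
"
```

```text
Favg u -0.23 n 0.10 z 0.29
t 26.00 tcp [ 474.9  -345.82   17.86] cell rail x 1.10 lat 0.27 z 30.25 tilt -8.48 yaw -80.98 F u 0.43 n 0.01 z -0.16 w 39.93 tq [-0.15 -0.02  0.03]
raw_w10 [69, 65, 62, 65, 100, 136, 126, 96, 85, 88, 96, 118, 135, 140, 136, 124, 108, 83, 73, 70, 77, 89, 98, 112, 120, 109, 88, 85, 86, 86, 86, 84, 85, 85, 84, 83, 83, 82, 83, 82, 82, 80, 81, 80, 82, 80, 80, 80, 80, 79, 80, 80, 80, 81, 80, 80, 79, 80, 80, 80, 79, 79, 79, 78, 79, 80, 79, 80, 80, 79, 79, 79, 79, 78, 80, 79, 79, 78, 79, 79, 79, 79, 79, 79, 79, 79, 79, 78, 79, 78, 79, 79, 78, 78, 78, 77, 78, 78, 77, 78, 77, 76, 77, 78, 79, 79, 77, 78, 78, 78, 78, 77, 77, 77, 76, 77, 76, 77, 77, 77, 76, 76, 77, 76, 76, 76, 77, 76, 75, 76, 76, 76, 77, 77, 76, 77, 77, 66, 70, 86, 93, 94, 93, 92, 91, 91, 91, 92, 88, 89, 96, 96, 95, 95, 93]
225 [101, 102, 87, 83, 90, 89, 71, 61, 64, 69, 71, 74, 75, 78, 80, 81, 82, 82, 82, 82, 83, 82, 82, 83, 84, 84, 83, 83, 81, 79, 78, 78, 75, 74, 74, 72, 71, 69, 67, 63, 61, 58, 55, 52, 46, 37, 55, 56, 53, 66, 91, 96, 95, 95]
245 [95, 96, 95, 93, 92, 91, 81, 65, 62, 65, 65, 67, 70, 70,
[... 1447 characters left out ...]
81, 94, 96, 96, 96]
245 [145, 142, 118, 96, 95, 93, 77, 65, 65, 67, 69, 69, 71, 72, 72, 75, 75, 76, 78, 77, 79, 79, 80, 80, 80, 81, 80, 79, 79, 78, 75, 75, 73, 72, 72, 70, 69, 64, 63, 62, 58, 55, 52, 46, 40, 50, 75, 78, 111, 138, 141, 141, 141, 141]
280 [146, 146, 128, 89, 86, 95, 93, 72, 51, 55, 60, 61, 65, 67, 69, 72, 74, 75, 76, 78, 78, 77, 78, 79, 79, 79, 79, 79, 77, 76, 74, 73, 72, 71, 69, 68, 65, 63, 59, 56, 54, 49, 44, 41, 65, 86, 78, 90, 128, 140, 141, 140, 139, 140]
310 [62, 64, 79, 73, 56, 71, 92, 87, 65, 52, 57, 60, 63, 67, 70, 72, 73, 75, 75, 76, 77, 77, 76, 79, 77, 78, 77, 78, 74, 73, 73, 71, 71, 69, 67, 65, 62, 59, 55, 50, 49, 44, 38, 51, 57, 54, 67, 82, 75, 72, 73, 73, 76, 88]
```

```bash
python3 -c "
from h import *
for f in('c10','c11'):
  c=np.load(f+'.npy',allow_pickle=True).item()
  P=lambda x,z:[round(float(v),1) for v in proj(c,C0+U*x+[0,0,z],True)]
  print(f,'plate48',P(-33,48),'tilted rim',P(.5-30.8,43.7),'level rim',P(-32.5,34),'rim at z38',P(-31.8,38),'lip end bodytop tilted',P(31.5,34.7),'lip edge',P(28,39))
"
```

```text
c10 plate48 [321.7, 208.9] tilted rim [321.7, 213.6] level rim [321.7, 204.7] rim at z38 [321.7, 207.8] lip end bodytop tilted [321.7, 330.6] lip edge [321.7, 329.3]
c11 plate48 [321.1, 207.3] tilted rim [321.1, 212.0] level rim [321.2, 203.3] rim at z38 [321.2, 206.2] lip end bodytop tilted [321.2, 329.4] lip edge [321.2, 328.1]
```

>>> apply_moves(increments=[{"tx": 0.0, "ty": -0.0004, "tz": 0.0027, "rx": 0.0, "ry": 0.0, "rz": 0.0, "claw": 0.04}, {"tx": -0.0001, "ty": -0.0008, "tz": 0.0054, "rx": 0.0, "ry": 0.0, "rz": 0.0, "claw": 0.036}, {"tx": -0.0001, "ty": -0.0008, "tz": 0.0054, "rx": 0.0, "ry": 0.0, "rz": 0.0, "claw": 0.03}, {"tx": -0.0001, "ty": -0.0008, "tz": 0.0054, "rx": 0.0, "ry": 0.0, "rz": 0.0, "claw": 0.024}, {"tx": -0.0001, "ty": -0.0008, "tz": 0.0054, "rx": 0.0, "ry": 0.0, "rz": 0.0, "claw": 0.019}, {"tx": -0.0001, "ty": -0.0008, "tz": 0.0054, "rx": 0.0, "ry": 0.0, "rz": 0.0, "claw": 0.01}, {"tx": -0.0001, "ty": -0.0008, "tz": 0.0054, "rx": 0.0, "ry": 0.0, "rz": 0.0, "claw": 0.01}, {"tx": -0.0001, "ty": -0.0008, "tz": 0.0054, "rx": 0.0, "ry": 0.0, "rz": 0.0, "claw": 0.01}])

```text
clock: 26.85
eef_pos: [474.7, -346.7, 23.1]
tool_rot: [3.141, -0.148, 1.728]
force: [0.5, -0.6, -1.0]
width: 15.6
```

```bash
sed -i 's/dl=-0.9,dz=12.4/dl=-0.9,dz=6.9/' h.py; python3 -c "
from h import *
favg(4)
"
```

```text
Favg u 0.41 n 0.24 z -0.70
t 27.05 tcp [ 474.77 -346.68   23.18] cell rail x 1.12 lat 0.01 z 30.14 tilt -8.48 yaw -80.98 F u 0.56 n 1.27 z -1.84 w 15.85 tq [-0.2  -0.09  0.03]
```

>>> apply_moves(increments=[{"tx": 0.0, "ty": 0.0, "tz": -0.0005, "rx": -0.17, "ry": -0.026, "rz": 0.0, "claw": 0.01}, {"tx": 0.0, "ty": -0.0001, "tz": -0.001, "rx": -0.34, "ry": -0.053, "rz": 0.0, "claw": 0.01}, {"tx": 0.0, "ty": -0.0002, "tz": -0.0015, "rx": -0.5, "ry": -0.079, "rz": 0.0, "claw": 0.01}, {"tx": 0.0, "ty": -0.0003, "tz": -0.002, "rx": -0.67, "ry": -0.106, "rz": 0.0, "claw": 0.01}, {"tx": 0.0, "ty": -0.0004, "tz": -0.0024, "rx": -0.84, "ry": -0.132, "rz": 0.0, "claw": 0.01}, {"tx": 0.0, "ty": -0.0004, "tz": -0.0024, "rx": -0.84, "ry": -0.132, "rz": 0.0, "claw": 0.01}])

```text
clock: 27.65
eef_pos: [474.9, -347.0, 21.0]
tool_rot: [3.141, -0.072, 1.729]
force: [0.2, -1.0, -0.8]
width: 15.4
```

```bash
python3 -c "
from h import *
favg(4)
"
```

```text
Favg u 0.96 n -0.31 z 1.10
t 27.85 tcp [ 474.96 -346.98   20.96] cell rail x 0.93 lat 0.16 z 27.90 tilt -4.23 yaw -80.98 F u 0.46 n 0.47 z 1.58 w 15.25 tq [-0.11 -0.07  0.07]
```

>>> apply_moves(increments=[{"tx": -0.0001, "ty": -0.0001, "tz": -0.0005, "rx": -0.17, "ry": -0.026, "rz": 0.0, "claw": 0.01}, {"tx": -0.0001, "ty": -0.0002, "tz": -0.001, "rx": -0.34, "ry": -0.053, "rz": 0.0, "claw": 0.01}, {"tx": -0.0002, "ty": -0.0003, "tz": -0.0015, "rx": -0.5, "ry": -0.079, "rz": 0.0, "claw": 0.01}, {"tx": -0.0002, "ty": -0.0004, "tz": -0.002, "rx": -0.67, "ry": -0.106, "rz": 0.0, "claw": 0.01}, {"tx": -0.0002, "ty": -0.0005, "tz": -0.0026, "rx": -0.84, "ry": -0.132, "rz": 0.0, "claw": 0.01}, {"tx": -0.0002, "ty": -0.0005, "tz": -0.0026, "rx": -0.84, "ry": -0.132, "rz": 0.0, "claw": 0.01}, {"tx": -0.0002, "ty": -0.0005, "tz": -0.0026, "rx": -0.84, "ry": -0.132, "rz": 0.0, "claw": 0.01}])

```text
clock: 28.55
eef_pos: [474.9, -347.5, 18.4]
tool_rot: [3.141, 0.001, 1.729]
force: [1.2, -0.3, 3.3]
width: 15.7
```

```bash
python3 -c "
from h import *
favg(4)
"
```

```text
Favg u 0.62 n 1.10 z 4.17
t 28.75 tcp [ 474.92 -347.5    18.34] cell rail x 0.93 lat 0.03 z 25.24 tilt 0.02 yaw -80.99 F u 1.06 n 1.64 z 3.22 w 15.53 tq [ 0.04 -0.24  0.06]
```

>>> apply_moves(increments=[{"tx": 0.0, "ty": 0.0, "tz": -0.0004, "rx": 0.0, "ry": 0.0, "rz": 0.0, "claw": 0.01}, {"tx": 0.0, "ty": 0.0, "tz": -0.0007, "rx": 0.0, "ry": 0.0, "rz": 0.0, "claw": 0.01}, {"tx": 0.0, "ty": 0.0, "tz": -0.0007, "rx": 0.0, "ry": 0.0, "rz": 0.0, "claw": 0.01}, {"tx": 0.0, "ty": 0.0, "tz": -0.0007, "rx": 0.0, "ry": 0.0, "rz": 0.0, "claw": 0.01}])

```text
clock: 29.15
eef_pos: [474.9, -347.5, 18.3]
tool_rot: [3.141, 0.001, 1.728]
force: [-0.3, 0.5, 9.6]
width: 15.7
```

```bash
python3 -c "
from h import *
favg(4)
"
```

```text
Favg u -0.65 n -0.15 z 9.39
t 29.35 tcp [ 474.9  -347.53   18.29] cell rail x 0.95 lat 0.00 z 25.19 tilt 0.04 yaw -80.99 F u -0.30 n -0.14 z 9.77 w 15.56 tq [ 0.2   0.01 -0.01]
```

>>> apply_moves(increments=[{"tx": 0.0, "ty": 0.0, "tz": 0.0006, "rx": 0.0, "ry": 0.0, "rz": 0.0, "claw": 0.018}, {"tx": 0.0, "ty": 0.0, "tz": 0.001, "rx": 0.0, "ry": 0.0, "rz": 0.0, "claw": 0.024}, {"tx": 0.0, "ty": 0.0, "tz": 0.001, "rx": 0.0, "ry": 0.0, "rz": 0.0, "claw": 0.03}, {"tx": 0.0, "ty": 0.0, "tz": 0.001, "rx": 0.0, "ry": 0.0, "rz": 0.0, "claw": 0.036}, {"tx": 0.0, "ty": 0.0, "tz": 0.003, "rx": 0.0, "ry": 0.0, "rz": 0.0, "claw": 0.042}, {"tx": 0.0, "ty": 0.0, "tz": 0.02, "rx": 0.0, "ry": 0.0, "rz": 0.0, "claw": 0.044}, {"tx": 0.0, "ty": 0.0, "tz": 0.05, "rx": 0.0, "ry": 0.0, "rz": 0.0, "claw": 0.044}, {"tx": 0.0, "ty": 0.0, "tz": 0.07, "rx": 0.0, "ry": 0.0, "rz": 0.0, "claw": 0.044}, {"tx": 0.0, "ty": 0.0, "tz": 0.07, "rx": 0.0, "ry": 0.0, "rz": 0.0, "claw": 0.044}, {"tx": 0.0, "ty": 0.0, "tz": 0.07, "rx": 0.0, "ry": 0.0, "rz": 0.0, "claw": 0.044}])

```text
clock: 30.35
eef_pos: [474.6, -347.9, 88.5]
tool_rot: [3.141, 0.002, 1.728]
force: [-0.5, -0.3, -0.7]
width: 44.2
```

```bash
python3 -c "
from h import *
favg(3)
c=calibration('wrist');np.save('c12.npy',c,allow_pickle=True)
im=get_image('wrist')[:,:,::-1];cv2.imwrite('pics/raw_w12.png',im)
P=lambda x,z,y=0:[round(float(v),1) for v in proj(c,C0+U*x+N*y+[0,0,z],True)]
print('plate48',P(-33,48),'tilted rim',P(-30.3,43.7),'level rim',P(-32.5,34),'z38',P(-31.8,38),'lip edge',P(28,39),'lip out',P(33,39))
g=cv2.imread('pics/raw_w12.png',0).astype(int)
u=int(round(P(0,34)[0]));a=int(P(-48,51)[1])-4;b=int(P(40,30)[1])+8
print(u,a,b,g[a:b,u].tolist())
for x in(-20,0,20):
  r=int(round(P(x,30)[1]));print(x,r,[P(x,25,-9),P(x,25,9)],g[r,u-25:u+26].tolist())
"
```

```text
Favg u 0.00 n -0.65 z -0.34
t 30.50 tcp [ 473.8  -347.31   86.83] cell rail x 0.57 lat -1.03 z 93.73 tilt -0.03 yaw -80.98 F u -0.57 n -0.53 z 0.38 w 44.08 tq [ 0.04  0.01 -0.02]
plate48 [323.7, 179.0] tilted rim [323.6, 181.7] level rim [323.6, 175.0] z38 [323.6, 177.4] lip edge [323.4, 262.4] lip out [323.4, 268.7]
324 151 279 [84, 68, 59, 72, 86, 63, 62, 66, 78, 87, 83, 66, 67, 100, 119, 108, 60, 55, 84, 122, 117, 81, 83, 82, 123, 146, 142, 114, 74, 66, 67, 67, 67, 68, 69, 70, 70, 71, 77, 90, 93, 93, 94, 95, 96, 96, 97, 97, 97, 97, 98, 99, 97, 97, 98, 97, 97, 97, 97, 97, 96, 96, 95, 94, 94, 93, 92, 91, 92, 90, 89, 88, 89, 87, 86, 86, 85, 85, 87, 85, 85, 85, 84, 84, 84, 83, 82, 83, 82, 81, 82, 80, 81, 81, 81, 81, 81, 82, 80, 81, 81, 82, 80, 80, 81, 79, 80, 81, 91, 95, 86, 84, 94, 95, 93, 93, 93, 92, 89, 87, 96, 97, 97, 97, 97, 93, 91, 108]
-20 192 [[310.3, 190.2], [336.6, 190.2]] [131, 121, 121, 132, 108, 100, 100, 93, 79, 89, 93, 77, 57, 44, 47, 50, 54, 56, 60, 63, 65, 67, 71, 73, 81, 93, 93, 94, 93, 92, 92, 92, 88, 83, 80, 78, 76, 74, 79, 80, 81, 90, 101, 102, 101, 100, 95, 82, 99, 125, 129]
0 220 [[310.6, 217.7], [336.2, 217.8]] [137, 120, 107, 133, 140, 142, 143, 131, 102, 97, 100, 97, 85, 78, 81, 85, 88, 89, 91, 93, 93, 93, 92, 92, 90, 90, 88, 85, 82, 81, 79, 76, 72, 66, 60, 55, 50, 53, 78, 87, 103, 133, 140, 139, 138, 127, 114, 129, 140, 133, 121]
20 247 [[311.0, 243.6], [335.8, 243.6]] [138, 131, 112, 98, 96, 88, 81, 82, 85, 63, 85, 94, 82, 58, 65, 69, 72, 75, 78, 80, 80, 81, 82, 82, 81, 81, 79, 77, 74, 74, 70, 69, 64, 59, 51, 46, 49, 70, 66, 72, 81, 78, 70, 75, 92, 101, 120, 141, 136, 126, 147]
```

>>> apply_moves(increments=[{"tx": 0.002, "ty": -0.008, "tz": 0.0, "rx": 0.0, "ry": 0.0, "rz": 0.0, "claw": 0.02}, {"tx": 0.002, "ty": -0.008, "tz": 0.0, "rx": 0.0, "ry": 0.0, "rz": 0.0, "claw": 0.0}, {"tx": 0.002, "ty": -0.008, "tz": 0.0, "rx": 0.0, "ry": 0.0, "rz": 0.0, "claw": 0.0}, {"tx": 0.002, "ty": -0.008, "tz": -0.02, "rx": 0.0, "ry": 0.0, "rz": 0.0, "claw": 0.0}, {"tx": 0.002, "ty": -0.008, "tz": -0.035, "rx": 0.0, "ry": 0.0, "rz": 0.0, "claw": 0.0}, {"tx": 0.002, "ty": -0.008, "tz": -0.042, "rx": 0.0, "ry": 0.0, "rz": 0.0, "claw": 0.0}, {"tx": 0.002, "ty": -0.008, "tz": -0.046, "rx": 0.0, "ry": 0.0, "rz": 0.0, "claw": 0.0}, {"tx": 0.002, "ty": -0.008, "tz": -0.048, "rx": 0.0, "ry": 0.0, "rz": 0.0, "claw": 0.0}, {"tx": 0.002, "ty": -0.008, "tz": -0.048, "rx": 0.0, "ry": 0.0, "rz": 0.0, "claw": 0.0}, {"tx": 0.002, "ty": -0.008, "tz": -0.048, "rx": 0.0, "ry": 0.0, "rz": 0.0, "claw": 0.0}])

```text
clock: 31.55
eef_pos: [476.9, -355.7, 40.0]
tool_rot: [3.141, 0.001, 1.728]
force: [-0.4, 0.0, 0.3]
width: 0.6
```

```bash
python3 -c "
from h import *
favg(3)
"
```

```text
Favg u -0.08 n 0.17 z -0.00
t 31.70 tcp [ 476.8  -355.7    39.97] cell rail x 9.31 lat 0.62 z 46.87 tilt 0.06 yaw -80.99 F u 0.47 n -0.03 z -0.56 w -0.02 tq [-0.02  0.01 -0.02]
```

Lower gently until touch (cell top should be at 34).

>>> apply_moves(increments=[{"tx": -0.0006, "ty": 0.0, "tz": -0.002, "rx": 0.0, "ry": 0.0, "rz": 0.0, "claw": 0.0}, {"tx": -0.0006, "ty": 0.0, "tz": -0.004, "rx": 0.0, "ry": 0.0, "rz": 0.0, "claw": 0.0}, {"tx": -0.0006, "ty": 0.0, "tz": -0.005, "rx": 0.0, "ry": 0.0, "rz": 0.0, "claw": 0.0}, {"tx": -0.0006, "ty": 0.0, "tz": -0.0055, "rx": 0.0, "ry": 0.0, "rz": 0.0, "claw": 0.0}, {"tx": -0.0006, "ty": 0.0, "tz": -0.006, "rx": 0.0, "ry": 0.0, "rz": 0.0, "claw": 0.0}, {"tx": -0.0006, "ty": 0.0, "tz": -0.0063, "rx": 0.0, "ry": 0.0, "rz": 0.0, "claw": 0.0}, {"tx": -0.0006, "ty": 0.0, "tz": -0.0063, "rx": 0.0, "ry": 0.0, "rz": 0.0, "claw": 0.0}, {"tx": -0.0006, "ty": 0.0, "tz": -0.0063, "rx": 0.0, "ry": 0.0, "rz": 0.0, "claw": 0.0}])

```text
clock: 32.5
eef_pos: [476.0, -355.5, 33.9]
tool_rot: [-3.142, 0.001, 1.728]
force: [-1.2, 1.2, 6.9]
width: 0.3
```

```bash
python3 -c "
from h import *
favg(4)
"
```

```text
Favg u -1.24 n -1.48 z 6.68
t 32.70 tcp [ 475.97 -355.53   33.96] cell rail x 9.02 lat -0.17 z 40.86 tilt 0.05 yaw -80.98 F u -0.63 n -2.16 z 6.53 w -0.12 tq [0.15 0.41 0.01]
```

>>> apply_moves(increments=[{"tx": 0.0, "ty": 0.0, "tz": 0.005, "rx": 0.0, "ry": 0.0, "rz": 0.0, "claw": 0.0}, {"tx": 0.0, "ty": 0.0, "tz": 0.007, "rx": 0.0, "ry": 0.0, "rz": 0.0, "claw": 0.0}, {"tx": -0.0039, "ty": 0.0237, "tz": 0.007, "rx": 0.0, "ry": 0.0, "rz": 0.0, "claw": 0.0}, {"tx": -0.0039, "ty": 0.0237, "tz": 0.007, "rx": 0.0, "ry": 0.0, "rz": 0.0, "claw": 0.0}, {"tx": -0.0039, "ty": 0.0237, "tz": 0.005, "rx": 0.0, "ry": 0.0, "rz": 0.0, "claw": 0.0}, {"tx": -0.0039, "ty": 0.0237, "tz": 0.003, "rx": 0.0, "ry": 0.0, "rz": 0.0, "claw": 0.0}, {"tx": -0.0039, "ty": 0.0237, "tz": 0.0015, "rx": 0.0, "ry": 0.0, "rz": 0.0, "claw": 0.0}, {"tx": -0.0039, "ty": 0.0237, "tz": 0.0007, "rx": 0.0, "ry": 0.0, "rz": 0.0, "claw": 0.0}, {"tx": -0.0039, "ty": 0.0237, "tz": 0.0, "rx": 0.0, "ry": 0.0, "rz": 0.0, "claw": 0.0}, {"tx": -0.0039, "ty": 0.0237, "tz": 0.0, "rx": 0.0, "ry": 0.0, "rz": 0.0, "claw": 0.0}])

```text
clock: 33.7
eef_pos: [472.0, -332.6, 33.9]
tool_rot: [-3.141, 0.002, 1.728]
force: [-2.0, -1.0, 6.8]
width: -0.5
```

```bash
python3 -c "
from h import *
favg(4)
"
```

```text
Favg u 0.04 n -1.85 z 6.62
t 33.90 tcp [ 472.05 -332.61   33.91] cell rail x -14.24 lat -0.50 z 40.81 tilt 0.09 yaw -81.02 F u -0.05 n -1.52 z 6.42 w 0.01 tq [-0.05  0.41 -0.01]
```

Both ends have their top at 34 mm, so the cell lies level and seated. I'll lift clear and hand in.

>>> apply_moves(increments=[{"tx": 0.0, "ty": 0.0, "tz": 0.01, "rx": 0.0, "ry": 0.0, "rz": 0.0, "claw": 0.0}, {"tx": 0.0, "ty": 0.0, "tz": 0.05, "rx": 0.0, "ry": 0.0, "rz": 0.0, "claw": 0.0}, {"tx": 0.0, "ty": 0.0, "tz": 0.1, "rx": 0.0, "ry": 0.0, "rz": 0.0, "claw": 0.0}, {"tx": 0.0, "ty": 0.0, "tz": 0.12, "rx": 0.0, "ry": 0.0, "rz": 0.0, "claw": 0.0}, {"tx": 0.0, "ty": 0.0, "tz": 0.12, "rx": 0.0, "ry": 0.0, "rz": 0.0, "claw": 0.0}, {"tx": 0.0, "ty": 0.0, "tz": 0.12, "rx": 0.0, "ry": 0.0, "rz": 0.0, "claw": 0.0}])

```text
clock: 34.5
eef_pos: [471.8, -332.2, 153.5]
tool_rot: [3.141, 0.001, 1.728]
force: [0.2, 0.3, -0.1]
width: -0.0
```

```bash
python3 -c "
from h import *
favg(2)
c=calibration('wrist');im=get_image('wrist')[:,:,::-1];cv2.imwrite('pics/raw_w13.png',im)
g=cv2.cvtColor(im,cv2.COLOR_BGR2GRAY).astype(int)
P=lambda x,z,y=0:[round(float(v),1) for v in proj(c,C0+U*x+N*y+[0,0,z],True)]
print('plate',P(-32.5,48),'lip',P(28,39),P(28,36))
u=int(P(0,34)[0]);a=int(P(-48,51)[1]);b=int(P(40,38)[1]);print(a,g[a:b,u].tolist())
print(finish_job())
"
```

```text
Favg u 0.03 n 0.07 z -0.23
t 34.60 tcp [ 471.05 -331.68  152.11] cell rail x -15.29 lat -1.33 z 159.01 tilt -0.05 yaw -81.00 F u -0.35 n 0.05 z -0.43 w 0.05 tq [ 0.03 -0.02  0.02]
plate [323.8, 181.2] lip [323.6, 244.1] [323.6, 242.8]
163 [70, 69, 74, 93, 105, 78, 93, 127, 116, 66, 84, 142, 109, 88, 112, 138, 144, 105, 78, 68, 67, 68, 70, 71, 72, 75, 81, 83, 93, 97, 97, 99, 99, 99, 100, 100, 101, 101, 101, 102, 102, 103, 101, 102, 102, 102, 100, 102, 100, 100, 99, 99, 98, 98, 96, 95, 94, 94, 93, 93, 92, 92, 91, 89, 89, 88, 88, 87, 87, 87, 86, 85, 85, 84, 85, 85, 85, 84, 87, 99, 96, 69, 29, 18, 17, 17, 15, 17, 15, 18, 14, 13]
the job is handed in; nothing more can be done
None
```

The larger cell is in the cradle, let go of, and the job was handed in at about 34.7 s. My last checks all point to it lying flat and fully home under the lip.

**What I did:** I pressed the cell's flat end against the plate, tilted 20° with the button end up. I pushed the plate in about 11.5 mm, rolled the button end down past the lip, and eased the cell to the lip wall as the spring pushed it home.

**Last checks:**
- **Height:** touching the cell's top with the shut fingers at about 6.7 N gave 34.0 mm near the lip end and 33.9 mm near the spring end. A seated cell should read 34 mm.
- **Wall contact:** as I eased the cell forward, it stopped where I expected the lip wall, and the force on the tool fell from 5 to 2.8 N.
- **Release:** at the end the tool force was about zero, with the gripper about 120 mm clear of the cell.

**What did not go cleanly:**
- **Grip too low:** I gripped the cell so low that the fingertips met the cradle floor with about 13 N while rolling down. I brought the button end under the lip at −8° instead, released, regripped 5.5 mm higher and levelled the cell.
- **Plate travel:** force and position disagreed by up to 0.8 mm. The deepest point was 12.3 mm by force and 11.5 mm by position, short of the 13 mm stop either way.
- **Grip width:** the gripper read about 16 mm on the 18 mm cell throughout, and I did not find out why.
- **Final pictures:** I had used all 12 views, so I checked the last images only by pixel values. Those taken just after release fitted a level cell.
- **Small cell and timer:** I did not look at them again at the end. No move went near either of them.

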